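Hold the spring clamp open at its index

ROBOT

A 7-joint arm with a two-finger parallel gripper is mounted at the origin on a cart in front of the work surface, level with it; the furniture and walls round the work are solid. World frame = base frame: x ahead of the robot, y to its left, z up, the work surface at z = 0. Lengths are in m, angles in rad, forces in N, time in s.
With the tool pointing down it reaches from about 0.425 to 0.875 m from the base axis. Payload 9.9 kg.
Tool frame: the origin (TCP) lies at the very end of the fingers, on their centre line; the grasp point (between the pads) lies 19 mm behind it; y points along the fingers, x is the direction in which the jaws open and shut, and the axes are right-handed (so a half turn about y gives the same grasp; the last joint's range is limited). The gripper opens to 85 mm and grips with 20 to 120 N. Pads are 22 mm wide; open, the fingers measure 114 mm over their backs; the gripper's body (76 mm by 85 mm) begins 54 mm behind the grasp point. The pads swing forward as they close: fully open they stand 13 mm farther back than shut.
Start: joints at [1.216, 0.576, 0.025, 1.437, -0.015, 1.129, -0.057], TCP at [0.181, -0.65, 0.231] pointing down, gripper open.
Joint ranges: [-2.76, 2.76], [-0.34, 2.15], [-1.52, 1.57], [0.19, 2.46], [-1.09, 4.23], [0.17, 1.99], [-2.82, 2.82]. Speed limits (rad/s): [2.22, 2.22, 3.01, 3.01, 3.14, 3.14, 3.14].

INTERFACE

Orientations are given as [roll, pitch, yaw] about the fixed x, y, z axes, in that order (R = Rz(yaw) Ry(pitch) Rx(roll)).
In Python, from plant import r gives the robot as it stands.
- The arm moves only by the tool play_rows, never from a script. Its argument "rows" is a list of rows, each an object of numbers: "fingers": the finger opening in cm, from 0 to 8.54; "dx", "dy", "dz": the shift along the tool's x, y, z in cm; "yaw": the turn about the tool's y in degrees. In form: [{"fingers": .., "dx": .., "dy": .., "dz": .., "yaw": ..}, ...]. A call has exactly 8 rows; each row is the pose to reach, as a shift and turn from the pose commanded when the call began, along the tool's axes at that moment; what a row does not reach only later rows make up. A row lasts 1/12 s, in which the tool goes at most 41.7 mm and 7.16 degrees, less where a joint would pass 70% of its speed; a pose out of reach is approached as far as the arm can. A call with a gripper value outside its range is refused whole. The fingers move at their own pace and stop on an object; the grip force is fixed at half the most. Time passes only in rows, so rows that repeat a pose let the fingers close, or fill a call up. It gives the time, the measured TCP pose, the force and the opening at its end, in the units of the state.
- r.get_obs(): the state, without advancing time (a new reading comes with each control period).
- r.grab_frame(name): name is "side" or "top"; returns a dict with "pixels" (420x560x3 uint8, red, green, blue), "fx", "fy", "cx", "cy" (pixels), "k1" (the pictures are not rectified: a ray, as slopes to the right and down, at radius r is drawn at 1 + k1 r^2 times it, then the intrinsics apply), "origin" and "orientation" of the camera in the world. Camera axes: x right, y down, z forward; pixel columns grow to the right and rows downward; lengths in m; the calibration is good to about 2 mm. A picture is of the moment at which its call begins. There is no depth.
- r.close_job(): hands the job in, once; it reports no verdict.
The state is a dict: "time_s": time; "joint_pos": joint angles; "dq": joint speeds; "joint_torque": joint torques, N m; "position": TCP position; "orientation": TCP orientation; "force": force on the tool from outside, world axes, zero at the start; "torque": the same for the moment, N m; "gripper_width": finger opening in m.
Only numpy, scipy, OpenCV 4.12 (cv2) and the standard library are available. Lean on these libraries where they do the work, as an engineer would, in place of code of your own. Each camera call takes 0.05 s, during which the arm holds its last target.

TASK

I want to put a board in the spring clamp, but a spice jar is standing on its bed in the way: first put that jar upright on the tray with the other spice jars. Then pull the clamp's sliding jaw back by its bar handle until its pointer lines up with the pointer of the index on the side scale, and keep it there: finish while still holding the handle, because the spring closes the jaw as soon as it is let go. Set the jar down rather than dropping it, leave the index where it is set, and knock nothing over.

Things in the scene. Friction and masses are not known exactly. Their poses are not given: they have to be found in the camera images.
- clamp: The spring clamp, fixed to the worktop: a pale wooden bed 220 x 110 mm, top surface 22 mm above the worktop, with a fixed upright wooden jaw at its far end (to 62 mm above the worktop). Origin at the centre of the underside of the bed; x runs along the bed toward the fixed jaw, z up, y across. The jaw and its handle are pulled toward -x. An aluminium scale rail runs along the -y side of the bed (centre y = -64 mm, top at 22 mm).
- jaw (a joint): How far the sliding jaw is pulled out, m: 0 is closed against the fixed jaw, growing as it moves along the clamp's -x; hard stop at 0.09. A spring returns it: the pull needed is about 4 N at 0 and grows by 1 N per 10 mm. The jaw is a wooden block 30 mm thick (x), 92 mm wide (y), its top 62 mm above the worktop; its near face is at clamp x = 50 mm when closed.
- handle_mid (a point): Middle of the handle on the sliding jaw, which moves with it: a round steel bar 13 mm thick, 90 mm long across the clamp (along y), on two thin posts 72 mm apart. The point lies on the axis of the bar, 100 mm above the worktop, with 31 mm free between the bar and the top of the jaw. Axes as the clamp's. Closed, it is at clamp x = 60 mm, y = 0.
- jaw_mark (a point): Tip of the small steel pointer on the -y side of the sliding jaw, 34 mm above the worktop. Axes as the clamp's. Closed, it is at clamp x = 65 mm.
- index (a joint): Where the index is set on the side scale, m, measured like the pull of the jaw, so that the two pointers line up when the jaw's value equals this one. It lies between 0.050 and 0.080, is stiff (about 8 N) and is to stay as it is.
- index_mark (a point): Tip of the pointer of the index, a black block 14 x 20 x 12 mm with a steel screw head that rides on the scale rail; the pointer looks toward the bed (clamp +y), 34 mm above the worktop. Axes as the clamp's.
- jar: The spice jar to move: squat closed glass jar with a flat white plastic lid, about 51 mm across and 62 mm tall; origin at the centre of its underside, z up. It stands on the bed of the clamp, in front of the sliding jaw (clamp x between -15 and 0 mm, y within 6 mm of the middle). About 0.07 to 0.12 kg; fingers find hold on it up to 53 mm above its underside.
- tray: Shallow white tray, fixed to the worktop, 170 mm (its x) by 240 mm (its y), rim 24 mm high; origin at the centre of its underside, z up; the inner floor is 4 mm above the worktop and about 140 x 210 mm. The other two spice jars stand on its -y half (y about -60 mm, x about -35 and +35 mm); the +y half is empty.
- tray_jar_a: Another spice jar, already on the tray: squat closed glass jar with a flat white plastic lid, about 51 mm across and 62 mm tall; origin at the centre of its underside, z up.
- tray_jar_b: Another spice jar, already on the tray: squat closed glass jar with a flat white plastic lid, about 51 mm across and 62 mm tall; origin at the centre of its underside, z up.
- mug: Bystander: white mug with grey dots, 82 mm wide and 91 mm tall, near the front edge, right of the clamp; origin under its centre, z up.
- bowl: Bystander: small white bowl, 100 mm wide and 44 mm tall, right of the mug; origin under its centre, z up.
Not all that is in view belongs to the job. What is shaped like the jar but green is not meant.

How it is judged:
By the outcome, as a careful person would: the job done as asked, in the order asked, and still so for the second after the job is handed in, while the arm keeps its last pose, push and grip.
It also fails if it takes over 51 s, if anything falls off the work surface, if the arm or the gripper's body presses on something with over 40 N, if the wrist force passes 120 N, or if a joint passes its speed limit or range.

## Working session

There is one attempt and no reset: what is moved stays moved. The work goes in short steps, Python scripts to look and compute and a tool call to move; the robot and the scene stay as the last step left them, time stands still between calls to the robot, and variables do not carry over. Pictures are saved under pics/ and viewed, and the job is handed in when it is done.

Besides the shell and the picture viewer there is one more tool, called after "Request:" by a JSON object that holds its "fn" and its "kwargs", one argument or row to a line. play_rows: Moves the arm, as the interface text tells. Its arguments: {"type":"object","properties":{"rows":{"type":"array"}},"required":["rows"]}

```bash
ls; mkdir -p pics; python3 - <<'E'
from plant import r
import cv2,numpy as np
o=r.get_obs()
for k,v in o.items(): print(k,np.round(v,4))
for n in("side","top"):
    f=r.grab_frame(n); cv2.imwrite(f"pics/{n}0.png",f["pixels"][:,:,::-1])
    print(n,{k:(np.round(v,4) if not isinstance(v,str) else v) for k,v in f.items() if k!="pixels"})
E
```

```text
pics
time_s 0.0
joint_pos [ 1.2162  0.5766  0.0248  1.4379 -0.015   1.129  -0.0565]
dq [-0.0003  0.0008 -0.0007  0.0015  0.0008  0.0018  0.0001]
joint_torque [ 6.00000e-04 -7.65754e+01  2.25110e+00 -2.85970e+01  1.54000e-02
  1.27000e-02  0.00000e+00]
position [ 0.1805 -0.65    0.2304]
orientation [-1.5709  0.0017 -1.2999]
force [1.4212 0.2487 0.3842]
torque [ 0.0276  0.0194 -0.0237]
gripper_width 0.0855
side {'fx': np.float64(526.0381), 'fy': np.float64(526.0381), 'cx': np.float64(284.3512), 'cy': np.float64(210.4802), 'k1': np.float64(0.0636), 'origin': array([ 0.138 , -0.8442,  1.543 ]), 'orientation': array([-2.5755,  0.0064, -0.5209])}
top {'fx': np.float64(515.7041), 'fy': np.float64(515.7041), 'cx': np.float64(271.984), 'cy': np.float64(206.7265), 'k1': np.float64(0.0462), 'origin': array([-0.1543,  0.2772,  1.6424]), 'orientation': array([-2.6557e+00,  2.0000e-03, -1.9690e+00])}
```

View pics/side0.png

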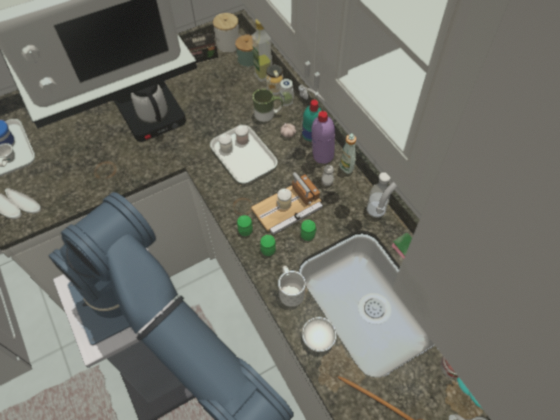

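View pics/top0.png

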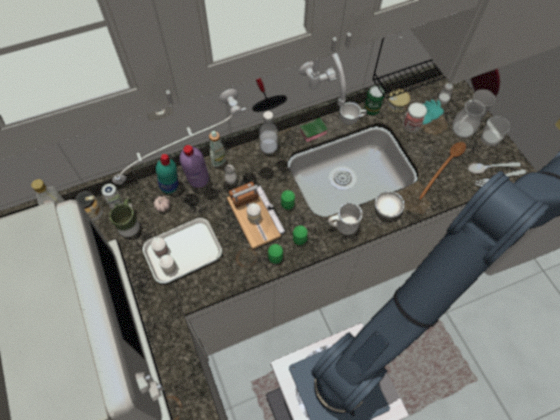

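```bash
cat > h.py <<'E'
import numpy as np,cv2
from scipy.spatial.transform import Rotation as R
def K(f): return np.array([[f["fx"],0,f["cx"]],[0,f["fy"],f["cy"]],[0,0,1.]])
def Rw(f): return R.from_euler("xyz",f["orientation"]).as_matrix()
def D(f): return np.array([f["k1"],0,0,0.])
def ray(f,uv):
    p=cv2.undistortPoints(np.array(uv,float).reshape(-1,1,2),K(f),D(f)).reshape(-1,2)
    return np.c_[p,np.ones(len(p))]@Rw(f).T
def onz(f,uv,z):
    d=ray(f,uv); o=np.array(f["origin"]); return o+d*((z-o[2])/d[:,2])[:,None]
def proj(f,X):
    X=(np.array(X,float).reshape(-1,3)-f["origin"])@Rw(f)
    return cv2.projectPoints(X,np.zeros(3),np.zeros(3),K(f),D(f))[0].reshape(-1,2)
def tri(f,a,g,b):
    d1=ray(f,a)[0];d2=ray(g,b)[0]
    A=np.c_[d1,-d2];s=np.linalg.lstsq(A,np.array(g["origin"])-f["origin"],rcond=None)[0]
    p=f["origin"]+s[0]*d1;q=g["origin"]+s[1]*d2
    return (p+q)/2,np.linalg.norm(p-q)
def crop(f,x0,y0,w,h,k,name):
    c=f["pixels"][y0:y0+h,x0:x0+w,::-1]
    c=cv2.resize(c,None,fx=k,fy=k,interpolation=cv2.INTER_CUBIC)
    for i in range(0,w,10):
        cv2.putText(c,str(x0+i),(i*k,8),0,.3,(0,0,255));c[:,i*k:i*k+1]=c[:,i*k:i*k+1]//2+60
    for i in range(0,h,10):
        cv2.putText(c,str(y0+i),(0,i*k+4),0,.3,(0,0,255));c[i*k:i*k+1]=c[i*k:i*k+1]//2+60
    cv2.imwrite(name,c)
E
python3 - <<'E'
from plant import r
from h import *
s=r.grab_frame("side");t=r.grab_frame("top")
crop(s,245,165,85,72,9,"pics/sc.png");crop(t,220,172,75,75,8,"pics/tc.png")
import pickle;pickle.dump((s,t),open("f0.pkl","wb"))
E
```

```text
(no output)
```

View pics/sc.png

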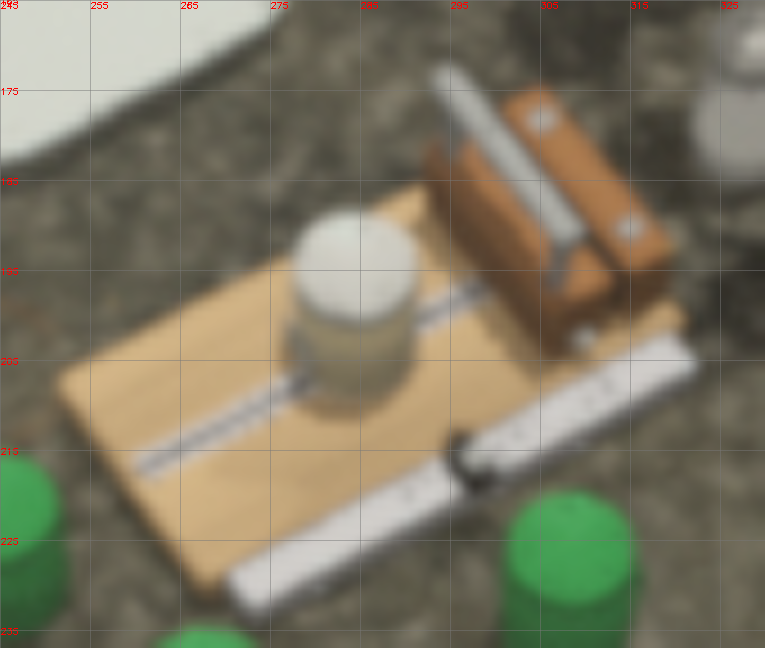

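View pics/tc.png

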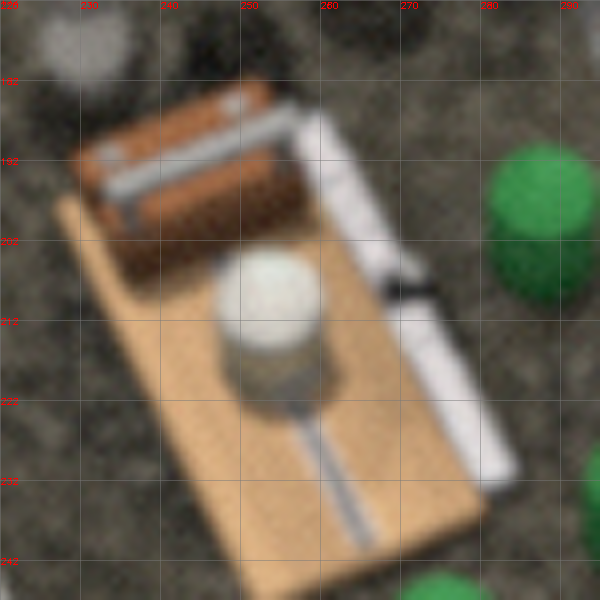

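```bash
python3 - <<'E'
from h import *
import pickle
s,t=pickle.load(open("f0.pkl","rb"))
S=lambda x,y:((x+.5)/9-.5+245,(y+.5)/9-.5+165)
T=lambda x,y:((x+.5)/8-.5+220,(y+.5)/8-.5+172)
P={}
for n,a,b in [("h+y",(445,75),(110,188)),("h-y",(577,243),(293,113)),("railfar",(680,350),(312,125)),("idx",(470,462),(410,290)),("lid",(357,265),(270,300)),("railnear",(243,597),(500,472))]:
    p,e=tri(s,S(*a),t,T(*b));P[n]=p;print(n,p.round(4),round(e,4))
d=P["h-y"]-P["h+y"];print("handle len",np.linalg.norm(d)); y=-d[:2]/np.linalg.norm(d[:2]); print("yaw",np.degrees(np.arctan2(y[1],y[0]))-90)
d=P["railfar"]-P["railnear"];print("rail yaw",np.degrees(np.arctan2(d[1],d[0])),np.linalg.norm(d))
print("side bed corners",onz(s,[S(60,380),S(205,585)],.022)); print("top",onz(t,[T(488,512),T(62,205)],.022))
# white blobs/red masks
for n,f in(("s",s),("t",t)):
    hsv=cv2.cvtColor(f["pixels"],cv2.COLOR_RGB2HSV)
    m=cv2.inRange(hsv,(10,70,110),(25,200,255)); c=max(cv2.findContours(m,0,2)[0],key=cv2.contourArea)
    ap=cv2.approxPolyDP(c,3,True).reshape(-1,2);print(n,ap.tolist(),onz(f,ap,.022)[:,:2].round(3).tolist())
E
```

```text
h+y [0.6893 0.069  0.1027] 0.0001
h-y [ 0.6955 -0.0181  0.097 ] 0.0017
railfar [ 0.7308 -0.038   0.0208] 0.0028
idx [ 0.6327 -0.0448  0.0275] 0.0036
lid [0.6238 0.0228 0.0816] 0.0011
railnear [ 0.5353 -0.0482  0.0201] 0.0029
handle len 0.08747145776583913
yaw 4.09770367976364
rail yaw 2.9946714659615346 0.1957180156047212
side bed corners [[ 0.51946803  0.06916447  0.022     ]
 [ 0.52364362 -0.03816897  0.022     ]]
top [[ 0.52055936 -0.03528237  0.022     ]
 [ 0.73377472  0.08101215  0.022     ]]
s [[247, 212], [251, 209], [269, 229], [320, 199], [307, 205], [300, 198], [291, 203], [280, 202], [282, 208], [261, 219], [261, 213], [277, 205], [275, 193]] [[0.497, 0.058], [0.515, 0.062], [0.53, -0.039], [0.741, -0.022], [0.689, -0.021], [0.683, 0.016], [0.646, 0.014], [0.615, 0.037], [0.609, 0.012], [0.525, 0.009], [0.537, 0.03], [0.6, 0.031], [0.618, 0.078]]
t [[227, 197], [251, 247], [280, 235], [259, 197], [254, 202], [261, 208], [259, 222], [266, 241], [248, 219], [246, 207], [236, 208], [234, 198]] [[0.735, 0.082], [0.52, 0.075], [0.523, -0.034], [0.69, -0.024], [0.678, 0.0], [0.646, -0.014], [0.598, 0.014], [0.521, 0.019], [0.624, 0.045], [0.671, 0.034], [0.681, 0.068], [0.721, 0.06]]
```

```bash
python3 - <<'E'
from h import *
import pickle
s,t=pickle.load(open("f0.pkl","rb"))
crop(s,200,110,95,85,8,"pics/st.png");crop(t,130,205,105,85,7,"pics/tt.png")
for n,f in(("s",s),("t",t)):
    hsv=cv2.cvtColor(f["pixels"],cv2.COLOR_RGB2HSV)
    m=cv2.inRange(hsv,(50,120,60),(80,255,255))
    for c in cv2.findContours(m,0,2)[0]:
        if cv2.contourArea(c)>30:
            x,y,w,h=cv2.boundingRect(c); print(n,"green",x,y,w,h,onz(f,[(x+w/2,y+7)],.062)[0,:2].round(3))
E
```

```text
s green 261 235 14 18 [ 0.493 -0.101]
s green 302 220 13 18 [ 0.635 -0.118]
s green 238 216 13 16 [0.461 0.   ]
t green 268 245 15 18 [0.456 0.011]
t green 293 226 14 18 [ 0.487 -0.092]
t green 281 191 14 18 [ 0.626 -0.109]
```

View pics/st.png

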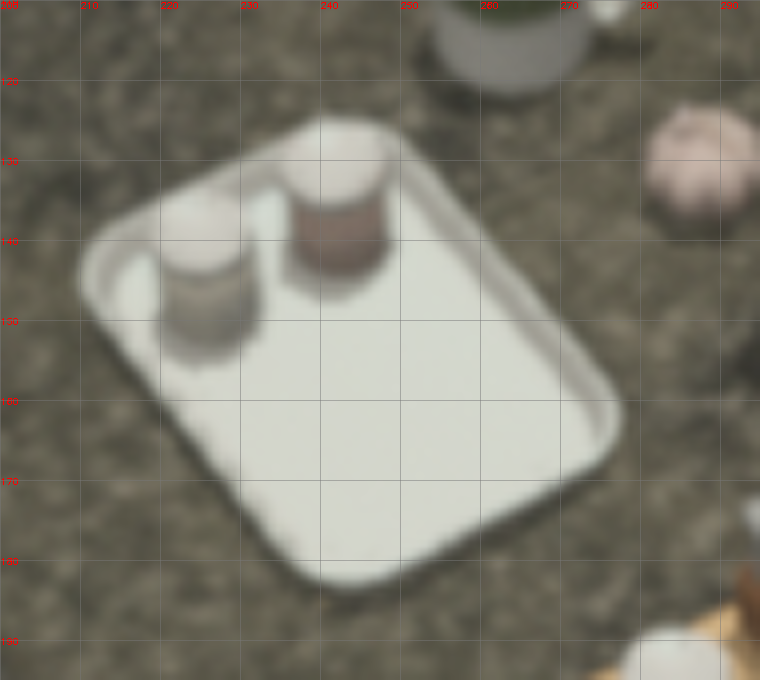

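View pics/tt.png

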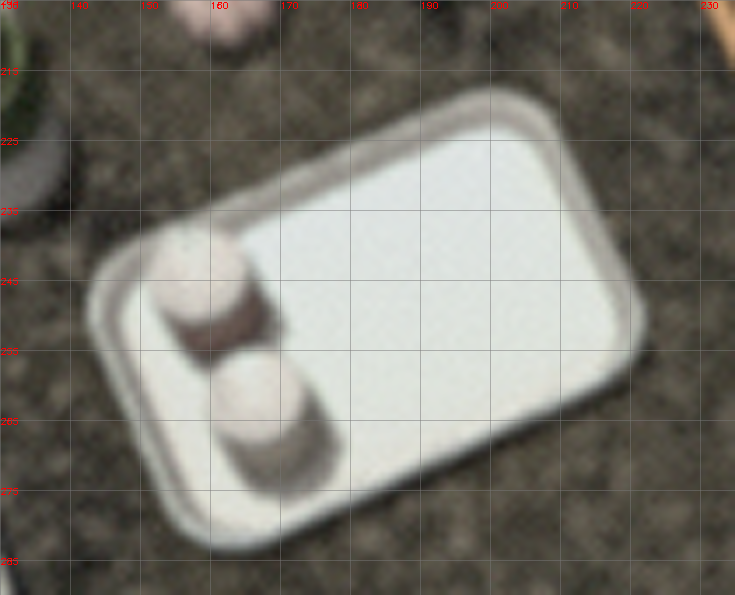

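```bash
python3 - <<'E'
from h import *
import pickle
s,t=pickle.load(open("f0.pkl","rb"))
for n,f,box in(("s",s,(207,122,72,64)),("t",t,(140,215,86,72))):
    g=f["pixels"];hsv=cv2.cvtColor(g,cv2.COLOR_RGB2HSV)
    m=cv2.inRange(hsv,(0,0,125),(180,45,255)); q=np.zeros_like(m);x,y,w,h=box;q[y:y+h,x:x+w]=m[y:y+h,x:x+w]
    c=max(cv2.findContours(q,0,2)[0],key=cv2.contourArea).reshape(-1,2)
    p=onz(f,c,.024)[:,:2]; r=cv2.minAreaRect((p*1000).astype(np.float32)); print(n,r)
S=lambda x,y:((x+.5)/8-.5+200,(y+.5)/8-.5+110)
T=lambda x,y:((x+.5)/7-.5+130,(y+.5)/7-.5+205)
for a,b in [((336,158),(200,272)),((201,227),(258,396))]:
    print("jar",[v if np.isscalar(v) else v.round(3) for v in tri(s,S(*a),t,T(*b))])
E
```

```text
s ((604.8629760742188, 294.9305419921875), (176.7052459716797, 249.26788330078125), 4.083603382110596)
t ((604.1417846679688, 294.4847717285156), (174.4546661376953, 244.11366271972656), 4.032577037811279)
jar [array([0.636, 0.36 , 0.066]), np.float64(0.0024608277494840174)]
jar [array([0.563, 0.353, 0.067]), np.float64(0.0018059098176971531)]
```

Candidates for the jar: the green ones at side (245,224), (268,244), (308,229) are excluded by colour. The white-lidded ones at side (225,140) and (242,131) are already on the tray. The white-lidded jar at side (284,193), top (253,209) stands on the bed in front of the jaw, so it is the one meant, as the enlarged crops confirm. The index is the black block at side (297,216), top (270,208).

```bash
cat >> h.py <<'E'
def go(o,tgt,yaw):  # world target, tool-x world yaw deg
    Rt=R.from_euler("xyz",o["orientation"]).as_matrix()
    print("pos",np.round(o["position"],4),"t",o["time_s"],"F",np.round(o["force"],1),"w",round(float(o["gripper_width"]),4))
    print("d cm",np.round(Rt.T@(np.array(tgt)-o["position"])*100,2),"yaw",round(-(yaw-np.degrees(o["orientation"][2])),2), "rpy", np.degrees(o["orientation"]).round(2))
E
python3 -c "
from h import *
from plant import r
go(r.get_obs(),[.624,.023,.2],-86.5)"
```

```text
pos [ 0.1805 -0.6501  0.2308] t 0.2 F [-0.2 -0.6  0.2] w 0.0853
d cm [-52.99   3.13  60.74] yaw 12.02 rpy [-9.000e+01  6.000e-02 -7.448e+01]
```

Request:
{"fn": "play_rows", "kwargs": {
  "rows": [
    {"fingers": 8, "dx": -1, "dy": 0, "dz": 1.1, "yaw": 0},
    {"fingers": 8, "dx": -3, "dy": 0, "dz": 3.4, "yaw": 1},
    {"fingers": 8, "dx": -5.5, "dy": 0, "dz": 6.3, "yaw": 2},
    {"fingers": 8, "dx": -8, "dy": 0, "dz": 9.2, "yaw": 3},
    {"fingers": 8, "dx": -10.5, "dy": 0, "dz": 12, "yaw": 4},
    {"fingers": 8, "dx": -13, "dy": 0, "dz": 14.9, "yaw": 5},
    {"fingers": 8, "dx": -15.5, "dy": 0, "dz": 17.8, "yaw": 6},
    {"fingers": 8, "dx": -18, "dy": 0, "dz": 20.6, "yaw": 6}
  ]
}}

```text
time_s: 0.87
position: [0.3317, -0.4201, 0.2313]
orientation: [-1.571, -0.0, -1.406]
force: [0.4, -0.4, -0.9]
gripper_width: 0.0797
```

```bash
python3 -c "
from h import *
from plant import r
go(r.get_obs(),[.624,.023,.2],-86.5)"
```

```text
pos [ 0.3317 -0.4201  0.2313] t 0.8667 F [ 0.4 -0.4 -0.9] w 0.0797
d cm [-38.9    3.14  36.11] yaw 5.96 rpy [-89.99  -0.   -80.54]
```

Request:
{"fn": "play_rows", "kwargs": {
  "rows": [
    {"fingers": 8, "dx": -2.4, "dy": 0, "dz": 2.2, "yaw": 0},
    {"fingers": 8, "dx": -5.2, "dy": 0, "dz": 4.8, "yaw": 1},
    {"fingers": 8, "dx": -8, "dy": 0, "dz": 7.4, "yaw": 2},
    {"fingers": 8, "dx": -10.8, "dy": 0, "dz": 10, "yaw": 3},
    {"fingers": 8, "dx": -13.6, "dy": 0, "dz": 12.6, "yaw": 4},
    {"fingers": 8, "dx": -16.4, "dy": 0, "dz": 15.2, "yaw": 5},
    {"fingers": 8, "dx": -19.2, "dy": 0, "dz": 17.8, "yaw": 6},
    {"fingers": 8, "dx": -22, "dy": 0, "dz": 20.4, "yaw": 6}
  ]
}}

```text
time_s: 1.53
position: [0.4964, -0.1694, 0.2314]
orientation: [-1.571, -0.0, -1.511]
force: [2.1, -0.1, -1.2]
gripper_width: 0.0802
```

```bash
python3 -c "
from h import *
from plant import r
go(r.get_obs(),[.624,.023,.2],-86.5)"
```

```text
pos [ 0.4964 -0.1694  0.2314] t 1.5333 F [ 2.1 -0.1 -1.2] w 0.0802
d cm [-18.44   3.14  13.89] yaw -0.05 rpy [-8.999e+01 -1.000e-02 -8.655e+01]
```

Request:
{"fn": "play_rows", "kwargs": {
  "rows": [
    {"fingers": 7.6, "dx": -2.7, "dy": 0, "dz": 2, "yaw": 0},
    {"fingers": 7.6, "dx": -5.7, "dy": 0, "dz": 4.3, "yaw": 0},
    {"fingers": 7.6, "dx": -8.7, "dy": 1, "dz": 6.6, "yaw": 0},
    {"fingers": 7.6, "dx": -11.7, "dy": 3, "dz": 8.8, "yaw": 0},
    {"fingers": 7.6, "dx": -14.7, "dy": 5, "dz": 11, "yaw": 0},
    {"fingers": 7.6, "dx": -17.2, "dy": 7, "dz": 13, "yaw": 0},
    {"fingers": 7.6, "dx": -18.4, "dy": 9, "dz": 13.9, "yaw": 0},
    {"fingers": 7.6, "dx": -18.4, "dy": 10, "dz": 13.9, "yaw": 0}
  ]
}}

```text
time_s: 2.2
position: [0.6236, 0.0263, 0.1284]
orientation: [-1.573, 0.003, -1.504]
force: [-0.8, 0.1, -0.7]
gripper_width: 0.0757
```

```bash
python3 -c "
from h import *
from plant import r
s=r.grab_frame('side');t=r.grab_frame('top')
crop(s,245,165,85,72,7,'pics/sc1.png');crop(t,220,172,75,75,7,'pics/tc1.png')
a=cv2.imread('pics/sc1.png');b=cv2.imread('pics/tc1.png')
cv2.imwrite('pics/a1.png',a);cv2.imwrite('pics/b1.png',b)
go(r.get_obs(),[.624,.023,.046],-86.5)"
```

```text
pos [0.6217 0.0211 0.129 ] t 2.3 F [ 0.  -0.8 -0.3] w 0.0759
d cm [-0.18  8.3   0.28] yaw 0.08 rpy [-9.026e+01 -2.000e-02 -8.642e+01]
```

View pics/a1.png

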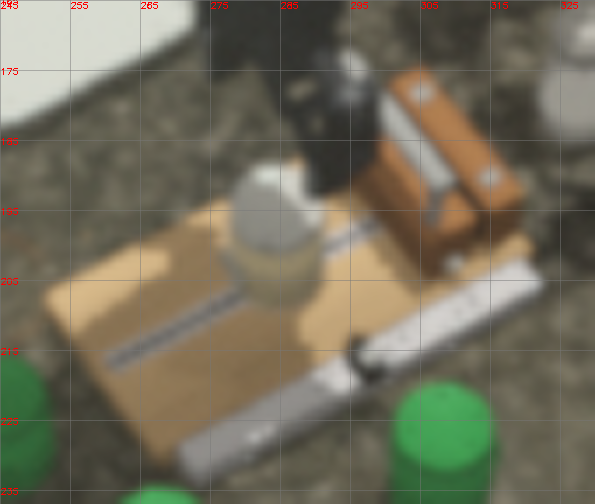

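View pics/b1.png

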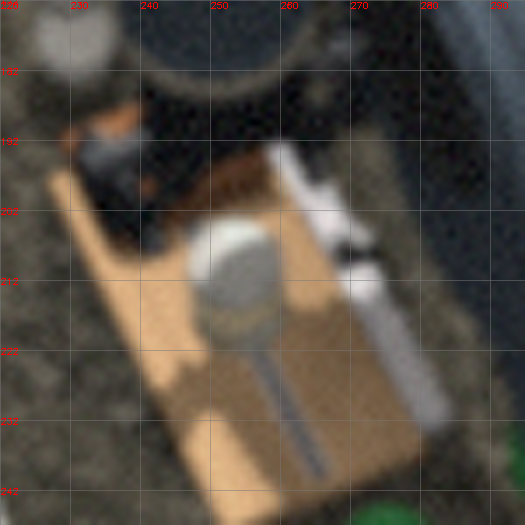

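The views show the jar still upright at side (283,193) and the fingers above it, one on each side. I will descend now.

Request:
{"fn": "play_rows", "kwargs": {
  "rows": [
    {"fingers": 7.6, "dx": -0.1, "dy": 0.5, "dz": 0.2, "yaw": 0},
    {"fingers": 7.6, "dx": -0.1, "dy": 1.8, "dz": 0.2, "yaw": 0},
    {"fingers": 7.6, "dx": -0.1, "dy": 3.2, "dz": 0.2, "yaw": 0},
    {"fingers": 7.6, "dx": -0.1, "dy": 4.6, "dz": 0.2, "yaw": 0},
    {"fingers": 7.6, "dx": -0.1, "dy": 6, "dz": 0.2, "yaw": 0},
    {"fingers": 7.6, "dx": -0.1, "dy": 7.2, "dz": 0.2, "yaw": 0},
    {"fingers": 7.6, "dx": -0.1, "dy": 8, "dz": 0.2, "yaw": 0},
    {"fingers": 7.6, "dx": -0.1, "dy": 8.2, "dz": 0.2, "yaw": 0}
  ]
}}

```text
time_s: 2.97
position: [0.6247, 0.0212, 0.0486]
orientation: [-1.572, -0.0, -1.511]
force: [-1.0, -0.7, 0.7]
gripper_width: 0.0762
```

```bash
python3 -c "
from h import *
from plant import r
s=r.grab_frame('side')
crop(s,245,165,85,72,7,'pics/sc2.png')
go(r.get_obs(),[.624,.023,.046],-86.5)"
```

```text
pos [0.6248 0.0215 0.0489] t 3.0167 F [ 0.1 -0.6 -1.3] w 0.0761
d cm [-0.16  0.29 -0.07] yaw -0.03 rpy [-9.004e+01 -1.000e-02 -8.653e+01]
```

View pics/sc2.png

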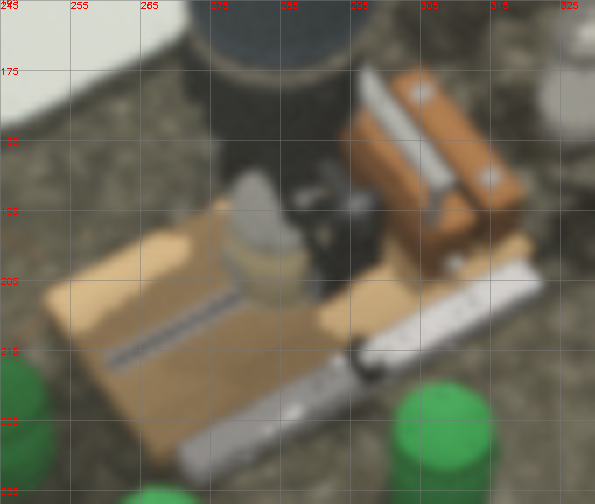

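Request:
{"fn": "play_rows", "kwargs": {
  "rows": [
    {"fingers": 6.2, "dx": -0.1, "dy": 0.2, "dz": 0, "yaw": 0},
    {"fingers": 5.6, "dx": -0.1, "dy": 0.2, "dz": 0, "yaw": 0},
    {"fingers": 5.2, "dx": -0.1, "dy": 0.2, "dz": 0, "yaw": 0},
    {"fingers": 4.8, "dx": -0.1, "dy": 0.2, "dz": 0, "yaw": 0},
    {"fingers": 4, "dx": -0.1, "dy": 0.2, "dz": 0, "yaw": 0},
    {"fingers": 4, "dx": -0.1, "dy": 0.2, "dz": 0, "yaw": 0},
    {"fingers": 4, "dx": -0.1, "dy": 0.2, "dz": 0, "yaw": 0},
    {"fingers": 4, "dx": -0.1, "dy": 0.2, "dz": 0, "yaw": 0}
  ]
}}

```text
time_s: 3.68
position: [0.6256, 0.0234, 0.0484]
orientation: [-1.569, 0.0, -1.509]
force: [-0.2, -0.1, 7.0]
gripper_width: 0.0476
```

Request:
{"fn": "play_rows", "kwargs": {
  "rows": [
    {"fingers": 4, "dx": 0, "dy": -0.2, "dz": 0, "yaw": 0},
    {"fingers": 4, "dx": 0, "dy": -0.8, "dz": 0, "yaw": 0},
    {"fingers": 4, "dx": 0, "dy": -2, "dz": 0, "yaw": 0},
    {"fingers": 4, "dx": 0, "dy": -3.5, "dz": 0, "yaw": 0},
    {"fingers": 4, "dx": 0, "dy": -5, "dz": 0, "yaw": 0},
    {"fingers": 4, "dx": 0, "dy": -6.5, "dz": 0, "yaw": 0},
    {"fingers": 4, "dx": 0, "dy": -7.5, "dz": 0, "yaw": 0},
    {"fingers": 4, "dx": 0, "dy": -8, "dz": 0, "yaw": 0}
  ]
}}

```text
time_s: 4.35
position: [0.6259, 0.0231, 0.1296]
orientation: [-1.568, 0.0, -1.509]
force: [0.5, 0.3, -0.7]
gripper_width: 0.048
```

```bash
python3 -c "
from h import *
from plant import r
s=r.grab_frame('side')
crop(s,245,155,85,82,7,'pics/sc3.png')
go(r.get_obs(),[.607,.248,.129],-86.5)"
```

```text
pos [0.626  0.0232 0.1297] t 4.4 F [ 0.7 -0.8 -0.8] w 0.0476
d cm [-22.56   0.07  -0.52] yaw 0.01 rpy [-89.83   0.   -86.49]
```

View pics/sc3.png

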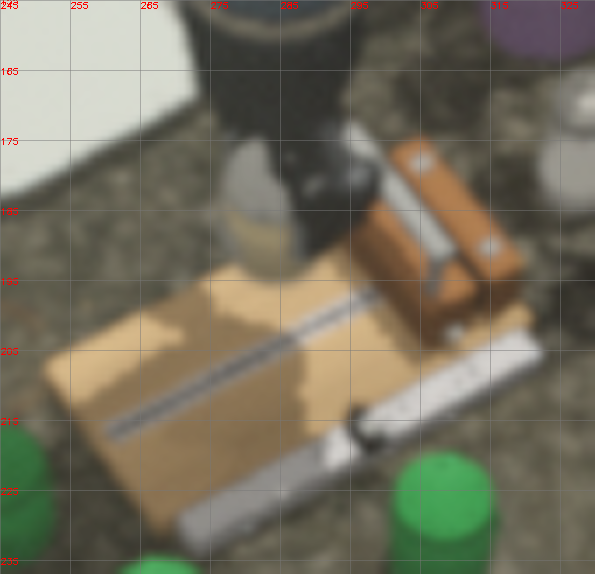

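The jar has left the bed, in the fingers and upright, at side (282,185). Now I carry it to the empty half of the tray.

Request:
{"fn": "play_rows", "kwargs": {
  "rows": [
    {"fingers": 4, "dx": -1, "dy": 0, "dz": 0, "yaw": 0},
    {"fingers": 4, "dx": -3.5, "dy": 0, "dz": -0.1, "yaw": 0},
    {"fingers": 4, "dx": -7, "dy": 0, "dz": -0.2, "yaw": 0},
    {"fingers": 4, "dx": -11, "dy": 0, "dz": -0.3, "yaw": 0},
    {"fingers": 4, "dx": -15, "dy": 0, "dz": -0.4, "yaw": 0},
    {"fingers": 4, "dx": -18.8, "dy": 0, "dz": -0.5, "yaw": 0},
    {"fingers": 4, "dx": -21.5, "dy": 0, "dz": -0.5, "yaw": 0},
    {"fingers": 4, "dx": -22.5, "dy": 0, "dz": -0.5, "yaw": 0}
  ]
}}

```text
time_s: 5.07
position: [0.6036, 0.2549, 0.126]
orientation: [-1.573, 0.003, -1.502]
force: [0.3, 0.4, -0.9]
gripper_width: 0.0476
```

Request:
{"fn": "play_rows", "kwargs": {
  "rows": [
    {"fingers": 4, "dx": 0, "dy": 0.5, "dz": 0, "yaw": 0},
    {"fingers": 4, "dx": 0, "dy": 1.8, "dz": 0, "yaw": 0},
    {"fingers": 4, "dx": 0, "dy": 3.2, "dz": 0, "yaw": 0},
    {"fingers": 4, "dx": 0, "dy": 4.8, "dz": 0, "yaw": 0},
    {"fingers": 4, "dx": 0, "dy": 6.2, "dz": 0, "yaw": 0},
    {"fingers": 4, "dx": 0, "dy": 7.4, "dz": 0, "yaw": 0},
    {"fingers": 4, "dx": 0, "dy": 8.2, "dz": 0, "yaw": 0},
    {"fingers": 4, "dx": 0, "dy": 8.5, "dz": 0, "yaw": 0}
  ]
}}

```text
time_s: 5.73
position: [0.6056, 0.2461, 0.0405]
orientation: [-1.573, -0.001, -1.51]
force: [-0.0, -0.7, -0.6]
gripper_width: 0.0475
```

```bash
python3 -c "
from h import *
from plant import r
s=r.grab_frame('side');t=r.grab_frame('top')
crop(s,200,100,95,95,6,'pics/sc4.png')
crop(t,130,195,105,85,6,'pics/tc4.png')
go(r.get_obs(),[.607,.248,.0304],-86.5)"
```

```text
pos [0.6061 0.2468 0.0417] t 5.8333 F [ 0.1 -0.3 -1.1] w 0.0473
d cm [-0.11  1.13  0.1 ] yaw -0.01 rpy [-9.005e+01 -3.000e-02 -8.651e+01]
```

View pics/sc4.png

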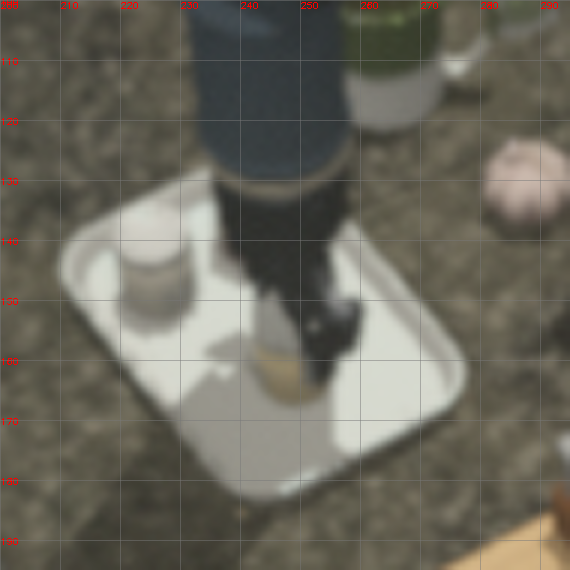

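View pics/tc4.png

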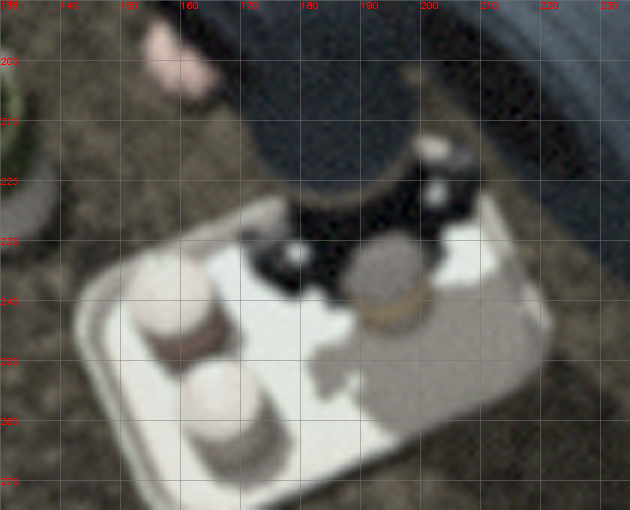

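The jar hovers over the empty half at top (195,240), well clear of the other jars and the rim.

Request:
{"fn": "play_rows", "kwargs": {
  "rows": [
    {"fingers": 4, "dx": 0, "dy": 0.3, "dz": 0, "yaw": 0},
    {"fingers": 4, "dx": 0, "dy": 0.5, "dz": 0, "yaw": 0},
    {"fingers": 4, "dx": 0, "dy": 0.7, "dz": 0, "yaw": 0},
    {"fingers": 4, "dx": 0, "dy": 0.8, "dz": 0, "yaw": 0},
    {"fingers": 4, "dx": 0, "dy": 0.9, "dz": 0, "yaw": 0},
    {"fingers": 4, "dx": 0, "dy": 1.0, "dz": 0, "yaw": 0},
    {"fingers": 4, "dx": 0, "dy": 1.05, "dz": 0, "yaw": 0},
    {"fingers": 4, "dx": 0, "dy": 1.1, "dz": 0, "yaw": 0}
  ]
}}

```text
time_s: 6.5
position: [0.6063, 0.2474, 0.0313]
orientation: [-1.571, 0.0, -1.509]
force: [0.1, -0.2, -1.6]
gripper_width: 0.0471
```

Request:
{"fn": "play_rows", "kwargs": {
  "rows": [
    {"fingers": 4, "dx": 0, "dy": 0.05, "dz": 0, "yaw": 0},
    {"fingers": 4, "dx": 0, "dy": 0.1, "dz": 0, "yaw": 0},
    {"fingers": 4, "dx": 0, "dy": 0.1, "dz": 0, "yaw": 0},
    {"fingers": 4, "dx": 0, "dy": 0.15, "dz": 0, "yaw": 0},
    {"fingers": 4, "dx": 0, "dy": 0.15, "dz": 0, "yaw": 0},
    {"fingers": 4, "dx": 0, "dy": 0.2, "dz": 0, "yaw": 0},
    {"fingers": 4, "dx": 0, "dy": 0.2, "dz": 0, "yaw": 0},
    {"fingers": 4, "dx": 0, "dy": 0.2, "dz": 0, "yaw": 0}
  ]
}}

```text
time_s: 7.17
position: [0.6065, 0.2474, 0.0306]
orientation: [-1.57, 0.0, -1.51]
force: [-3.0, -2.0, 11.2]
gripper_width: 0.0474
```

Force +11 N upward: the jar stands on the tray floor. I release it gently.

Request:
{"fn": "play_rows", "kwargs": {
  "rows": [
    {"fingers": 4.9, "dx": 0, "dy": -0.1, "dz": 0, "yaw": 0},
    {"fingers": 5.1, "dx": 0, "dy": -0.1, "dz": 0, "yaw": 0},
    {"fingers": 5.4, "dx": 0, "dy": -0.1, "dz": 0, "yaw": 0},
    {"fingers": 5.8, "dx": 0, "dy": -0.1, "dz": 0, "yaw": 0},
    {"fingers": 6.3, "dx": 0, "dy": -0.1, "dz": 0, "yaw": 0},
    {"fingers": 6.6, "dx": 0, "dy": -0.1, "dz": 0, "yaw": 0},
    {"fingers": 6.6, "dx": 0, "dy": -0.1, "dz": 0, "yaw": 0},
    {"fingers": 6.6, "dx": 0, "dy": -0.1, "dz": 0, "yaw": 0}
  ]
}}

```text
time_s: 7.83
position: [0.6062, 0.2474, 0.0302]
orientation: [-1.571, -0.0, -1.509]
force: [-0.0, 0.9, 0.2]
gripper_width: 0.0661
```

Request:
{"fn": "play_rows", "kwargs": {
  "rows": [
    {"fingers": 6.6, "dx": 0, "dy": -0.4, "dz": 0, "yaw": 0},
    {"fingers": 6.6, "dx": 0, "dy": -1.5, "dz": 0, "yaw": 0},
    {"fingers": 6.6, "dx": 0, "dy": -3, "dz": 0, "yaw": 0},
    {"fingers": 6.6, "dx": 0, "dy": -5, "dz": 0, "yaw": 0},
    {"fingers": 6.6, "dx": 0, "dy": -7.5, "dz": 0, "yaw": 0},
    {"fingers": 6.6, "dx": 0, "dy": -10, "dz": 0, "yaw": 0},
    {"fingers": 6.6, "dx": 0, "dy": -12, "dz": 0, "yaw": 0},
    {"fingers": 6.6, "dx": 0, "dy": -13, "dz": 0, "yaw": 0}
  ]
}}

```text
time_s: 8.5
position: [0.6075, 0.2479, 0.1644]
orientation: [-1.566, 0.002, -1.51]
force: [0.4, 0.3, 0.2]
gripper_width: 0.0658
```

```bash
python3 -c "
from h import *
from plant import r
s=r.grab_frame('side');t=r.grab_frame('top')
crop(s,200,100,95,95,6,'pics/sc5.png')
crop(t,130,195,105,85,6,'pics/tc5.png')
go(r.get_obs(),[.692,.0255,.16],-176.5)"
```

```text
pos [0.6073 0.2478 0.1629] t 8.6 F [ 0.3 -0.2  0.1] w 0.066
d cm [22.71  0.28  7.09] yaw 90.01 rpy [-89.78   0.09 -86.49]
```

View pics/sc5.png

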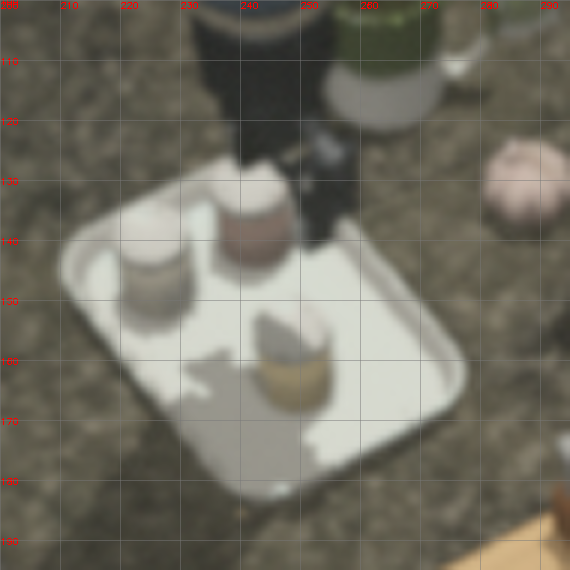

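View pics/tc5.png

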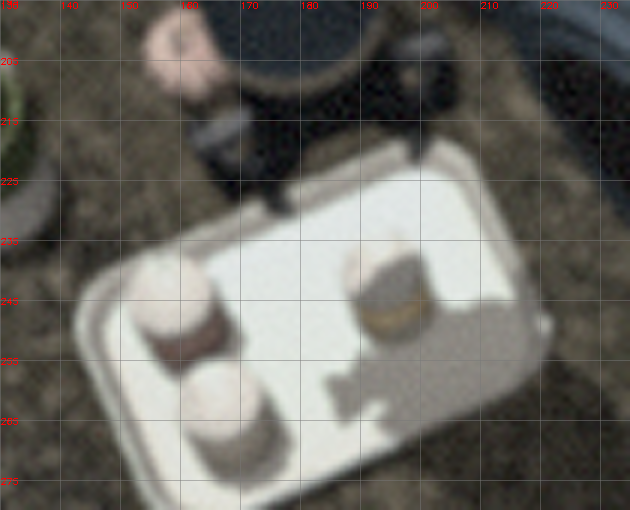

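```bash
python3 -c "
from h import *
import pickle
from plant import r
s,t=pickle.load(open('f0.pkl','rb'))
for n,a,b in [('purplecap',(322.5,117),(187,151)),('whitejar',(328,173),(230,172)),('oil',(351,140),(215,137))]:
  print(n,tri(s,a,t,b), onz(t,[b],0)[0])
print(np.round(r.get_obs()['joint_pos'],3))"
```

```text
purplecap (array([0.85687506, 0.16459079, 0.19623911]), np.float64(3.326533593449913e-05)) [0.99406609 0.14931021 0.        ]
whitejar (array([0.81041165, 0.03952382, 0.05373631]), np.float64(0.0007701721419133414)) [0.84258482 0.03144329 0.        ]
oil (array([0.90184331, 0.05329011, 0.16083895]), np.float64(0.0038899768943634863)) [1.01388801e+00 2.88204693e-02 2.22044605e-16]
[-0.426  0.603 -0.056  1.582  0.039  0.953 -2.003]
```

Request:
{"fn": "play_rows", "kwargs": {
  "rows": [
    {"fingers": 5, "dx": 1, "dy": 0, "dz": 0.3, "yaw": -4},
    {"fingers": 5, "dx": 2.5, "dy": 0, "dz": 0.8, "yaw": -10},
    {"fingers": 5, "dx": 4.5, "dy": 0, "dz": 1.4, "yaw": -16},
    {"fingers": 5, "dx": 6.5, "dy": 0, "dz": 2, "yaw": -22},
    {"fingers": 5, "dx": 8.5, "dy": 0, "dz": 2.7, "yaw": -28},
    {"fingers": 5, "dx": 10.5, "dy": 0, "dz": 3.3, "yaw": -34},
    {"fingers": 5, "dx": 12.5, "dy": 0, "dz": 3.9, "yaw": -40},
    {"fingers": 5, "dx": 14, "dy": 0, "dz": 4.4, "yaw": -45}
  ]
}}

```text
time_s: 9.27
position: [0.6585, 0.1079, 0.1586]
orientation: [-1.573, 0.001, -0.72]
force: [0.4, 0.5, -0.1]
gripper_width: 0.05
```

```bash
python3 -c "
from h import *
from plant import r
go(r.get_obs(),[.692,.0255,.16],3.5);print(np.round(r.get_obs()['joint_pos'],3))"
```

```text
pos [0.6585 0.1079 0.1586] t 9.2667 F [ 0.4  0.5 -0.1] w 0.05
d cm [ 7.95 -0.14 -3.99] yaw -44.75 rpy [-9.014e+01  5.000e-02 -4.125e+01]
[-0.073  0.636 -0.274  1.542  0.194  0.993 -1.122]
```

Request:
{"fn": "play_rows", "kwargs": {
  "rows": [
    {"fingers": 5, "dx": 1, "dy": 0, "dz": -0.5, "yaw": -6},
    {"fingers": 5, "dx": 2.5, "dy": 0, "dz": -1.2, "yaw": -12},
    {"fingers": 5, "dx": 4, "dy": 0, "dz": -2, "yaw": -18},
    {"fingers": 5, "dx": 5.5, "dy": 0, "dz": -2.7, "yaw": -25},
    {"fingers": 5, "dx": 6.8, "dy": 0, "dz": -3.4, "yaw": -32},
    {"fingers": 5, "dx": 7.6, "dy": 0, "dz": -3.8, "yaw": -38},
    {"fingers": 5, "dx": 8, "dy": 0, "dz": -4, "yaw": -43},
    {"fingers": 5, "dx": 8, "dy": 0, "dz": -4, "yaw": -45}
  ]
}}

```text
time_s: 9.93
position: [0.6918, 0.0252, 0.1582]
orientation: [-1.571, 0.003, 0.064]
force: [-0.3, -0.6, 0.5]
gripper_width: 0.0498
```

```bash
python3 -c "
from h import *
from plant import r
s=r.grab_frame('side');t=r.grab_frame('top')
crop(s,245,155,85,82,7,'pics/sc6.png');crop(t,220,172,75,75,7,'pics/tc6.png')
go(r.get_obs(),[.692,.0255,.081],3.5);print(np.round(r.get_obs()['joint_pos'],3))"
```

```text
pos [0.6915 0.0269 0.1585] t 10.0333 F [-0.4  0.6  1.1] w 0.0498
d cm [ 0.06  7.75 -0.15] yaw 0.01 rpy [-89.97   0.15   3.51]
[ 0.161  0.695 -0.483  1.463  0.345  1.07  -0.332]
```

View pics/sc6.png

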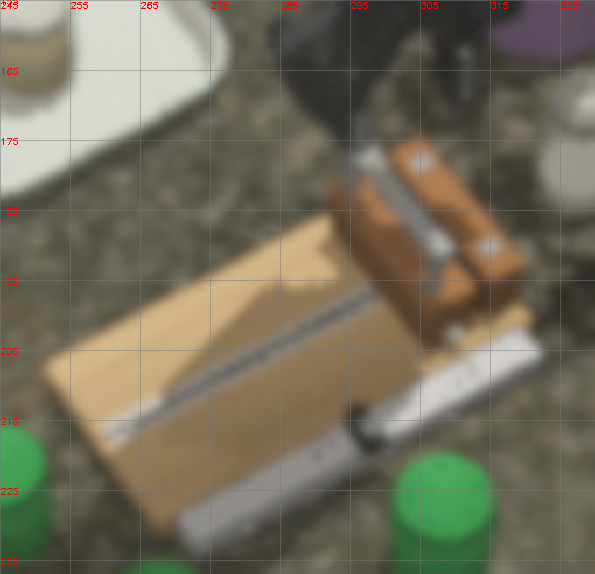

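View pics/tc6.png

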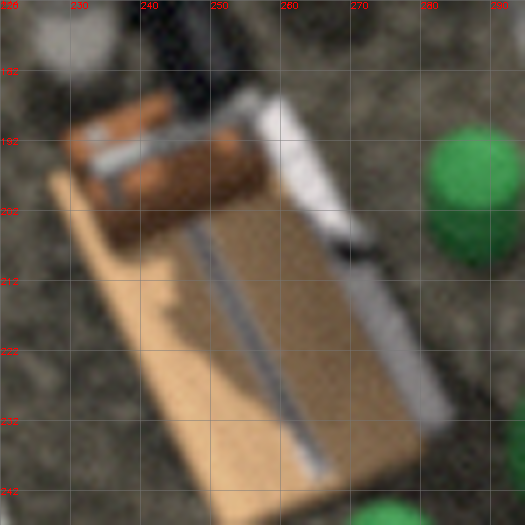

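Request:
{"fn": "play_rows", "kwargs": {
  "rows": [
    {"fingers": 5, "dx": 0, "dy": 0.5, "dz": -0.1, "yaw": 0},
    {"fingers": 5, "dx": 0, "dy": 1.8, "dz": -0.1, "yaw": 0},
    {"fingers": 5, "dx": 0, "dy": 3.2, "dz": -0.1, "yaw": 0},
    {"fingers": 5, "dx": 0, "dy": 4.6, "dz": -0.1, "yaw": 0},
    {"fingers": 5, "dx": 0, "dy": 5.8, "dz": -0.1, "yaw": 0},
    {"fingers": 5, "dx": 0, "dy": 6.8, "dz": -0.1, "yaw": 0},
    {"fingers": 5, "dx": 0, "dy": 7.5, "dz": -0.1, "yaw": 0},
    {"fingers": 5, "dx": 0, "dy": 7.7, "dz": -0.1, "yaw": 0}
  ]
}}

```text
time_s: 10.7
position: [0.6916, 0.0265, 0.0815]
orientation: [-1.571, 0.002, 0.061]
force: [0.8, 0.2, 0.5]
gripper_width: 0.0503
```

Request:
{"fn": "play_rows", "kwargs": {
  "rows": [
    {"fingers": 4, "dx": 0, "dy": 0, "dz": 0, "yaw": 0},
    {"fingers": 3, "dx": 0, "dy": 0, "dz": 0, "yaw": 0},
    {"fingers": 2.4, "dx": 0, "dy": 0, "dz": 0, "yaw": 0},
    {"fingers": 2.0, "dx": 0, "dy": 0, "dz": 0, "yaw": 0},
    {"fingers": 1.6, "dx": 0, "dy": 0, "dz": 0, "yaw": 0},
    {"fingers": 1.2, "dx": 0, "dy": 0, "dz": 0, "yaw": 0},
    {"fingers": 0.6, "dx": 0, "dy": 0, "dz": 0, "yaw": 0},
    {"fingers": 0.6, "dx": 0, "dy": 0, "dz": 0, "yaw": 0}
  ]
}}

```text
time_s: 11.37
position: [0.69, 0.0263, 0.0838]
orientation: [-1.571, 0.004, 0.061]
force: [-10.7, -0.9, 8.4]
gripper_width: 0.0112
```

```bash
python3 -c "
from h import *
from plant import r
s=r.grab_frame('side');t=r.grab_frame('top')
crop(s,245,155,85,82,7,'pics/sc7.png');crop(t,220,172,75,75,7,'pics/tc7.png')
go(r.get_obs(),[.692,.0255,.081],3.5)"
```

```text
pos [0.69   0.0263 0.0838] t 11.4667 F [-9.7 -1.   8.4] w 0.0106
d cm [ 0.2   0.28 -0.09] yaw 0.01 rpy [-90.03   0.23   3.51]
```

View pics/sc7.png

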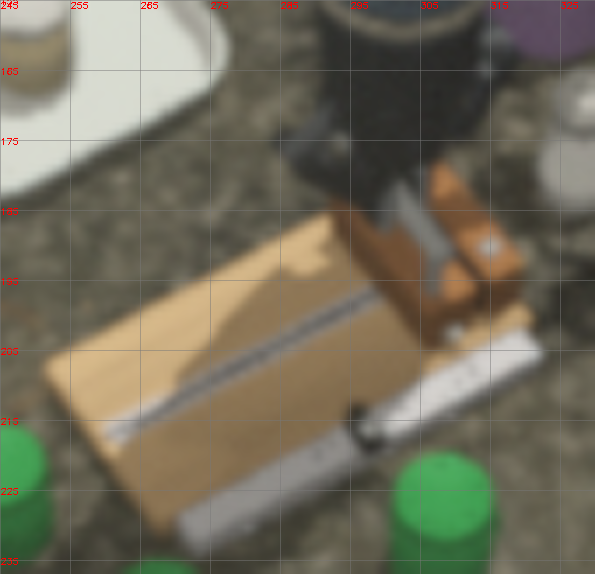

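```bash
python3 - <<'E'
from h import *
import pickle
s,t=pickle.load(open("f0.pkl","rb"))
crop(s,285,190,40,38,18,"pics/s8.png");crop(t,250,180,34,36,16,"pics/t8.png")
th=np.radians(3.5);ux=np.array([np.cos(th),np.sin(th)]);uy=np.array([-ux[1],ux[0]])
H=np.array([.690,.0263])
O=H-.06*ux
for n,f,(x,y,w,h) in (("s",s,(291,208,12,15)),("t",t,(264,202,14,12))):
    g=cv2.cvtColor(f["pixels"],cv2.COLOR_RGB2GRAY)[y:y+h,x:x+w].astype(float)
    wt=np.clip(75-g,0,None); yy,xx=np.mgrid[y:y+h,x:x+w]
    c=((wt*xx).sum()/wt.sum(),(wt*yy).sum()/wt.sum())
    for z in(.028,.034):
        p=onz(f,[c],z)[0,:2]-O; print(n,np.round(c,2),z,"clamp",round(p@ux,4),round(p@uy,4))
E
```

```text
s [297.65 218.8 ] 0.028 clamp -0.0038 -0.0784
s [297.65 218.8 ] 0.034 clamp -0.006 -0.0814
t [274.16 207.42] 0.028 clamp -0.0076 -0.0788
t [274.16 207.42] 0.034 clamp -0.0104 -0.0773
```

View pics/s8.png

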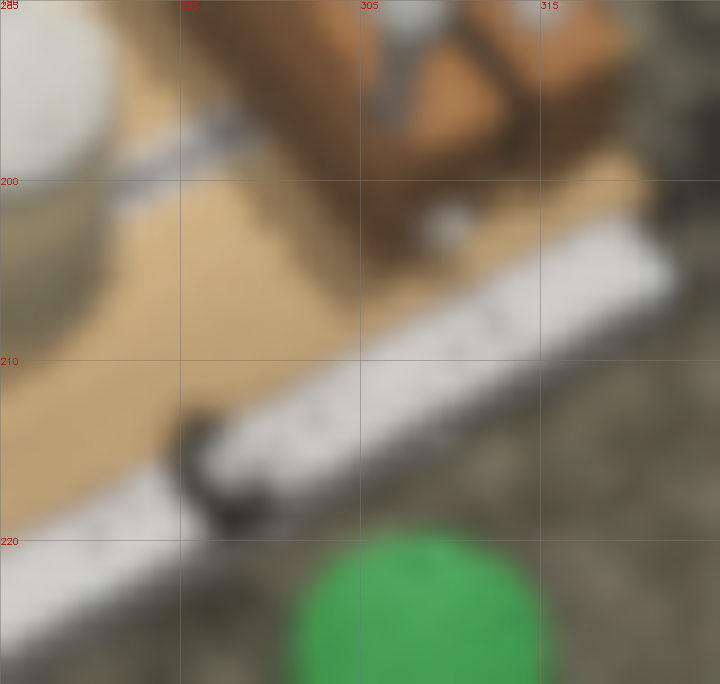

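View pics/t8.png

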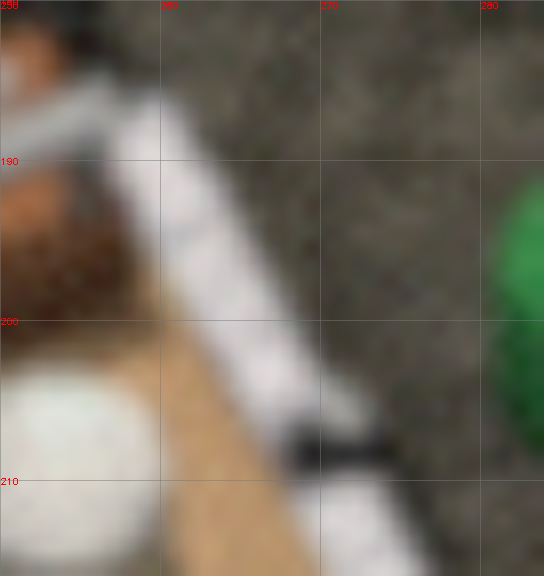

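```bash
python3 - <<'E'
from h import *
import pickle
s,t=pickle.load(open("f0.pkl","rb"))
th=np.radians(3.5);ux=np.array([np.cos(th),np.sin(th)]);uy=np.array([-ux[1],ux[0]])
O=np.array([.690,.0263])-.06*ux
def cl(f,c,z):
    p=onz(f,[c],z)[0,:2]-O; return round(p@ux,4),round(p@uy,4)
T8=lambda x,y:((x+.5)/16-.5+250,(y+.5)/16-.5+180)
S8=lambda x,y:((x+.5)/18-.5+285,(y+.5)/18-.5+190)
print("face t",cl(t,T8(342,450),.028),"ends",cl(t,T8(292,445),.028),cl(t,T8(395,452),.028))
print("face s",cl(s,S8(205,470),.028),cl(s,S8(235,515),.022))
print("jawptr s",cl(s,S8(450,225),.034))
# expected pixels for candidate index values, for overlay
for xi in(-.015,-.005,.005,.015):
    for f,n in((s,"s"),(t,"t")):
        pts=[np.r_[O+xx*ux+yy*uy,z] for xx,yy,z in [(xi-.007,-.054,.034),(xi-.007,-.074,.034),(xi-.007,-.054,.022),(xi-.007,-.074,.022),(xi+.007,-.074,.034),(xi+.007,-.054,.034)]]
        print(xi,n,proj(f,pts).round(1).tolist())
for f,n in((s,"s"),(t,"t")):
  print(n,"bed/rail",proj(f,[np.r_[O+a*ux+b*uy,.022] for a,b in [(-.11,.055),(-.11,-.055),(.11,-.055),(.11,.055)]]).round(1).tolist())
E
```

```text
face t (np.float64(-0.0034), np.float64(-0.068)) ends (np.float64(0.0027), np.float64(-0.0587)) (np.float64(-0.009), np.float64(-0.0783))
face s (np.float64(-0.0017), np.float64(-0.0647)) (np.float64(-0.0004), np.float64(-0.073))
jawptr s (np.float64(0.0659), np.float64(-0.048))
-0.015 s [[289.2, 215.3], [292.5, 219.5], [289.2, 217.2], [292.5, 221.3], [295.9, 217.5], [292.6, 213.3]]
-0.015 t [[269.7, 212.7], [274.8, 210.4], [269.7, 214.2], [274.8, 212.0], [273.0, 207.2], [267.9, 209.5]]
-0.005 s [[291.6, 213.9], [294.9, 218.1], [291.6, 215.8], [294.9, 220.0], [298.4, 216.1], [295.1, 212.0]]
-0.005 t [[268.4, 210.4], [273.5, 208.1], [268.4, 211.9], [273.5, 209.7], [271.7, 205.0], [266.7, 207.2]]
0.005 s [[294.1, 212.5], [297.4, 216.7], [294.1, 214.4], [297.4, 218.6], [300.8, 214.8], [297.5, 210.6]]
0.005 t [[267.2, 208.1], [272.2, 205.9], [267.2, 209.7], [272.3, 207.5], [270.5, 202.8], [265.4, 205.0]]
0.015 s [[296.5, 211.1], [299.9, 215.3], [296.5, 213.0], [299.8, 217.2], [303.3, 213.4], [299.9, 209.2]]
0.015 t [[265.9, 205.9], [271.0, 203.7], [266.0, 207.5], [271.0, 205.3], [269.2, 200.5], [264.2, 202.7]]
s bed/rail [[250.4, 206.7], [267.5, 229.7], [321.0, 199.5], [303.1, 178.0]]
t bed/rail [[252.4, 247.5], [281.2, 234.4], [253.9, 185.1], [226.2, 196.9]]
```

Request:
{"fn": "play_rows", "kwargs": {
  "rows": [
    {"fingers": 0.6, "dx": -0.3, "dy": 0, "dz": 0, "yaw": 0},
    {"fingers": 0.6, "dx": -1, "dy": 0, "dz": 0, "yaw": 0},
    {"fingers": 0.6, "dx": -1.8, "dy": 0, "dz": 0, "yaw": 0},
    {"fingers": 0.6, "dx": -2.7, "dy": 0, "dz": 0, "yaw": 0},
    {"fingers": 0.6, "dx": -3.6, "dy": 0, "dz": 0, "yaw": 0},
    {"fingers": 0.6, "dx": -4.4, "dy": 0, "dz": 0, "yaw": 0},
    {"fingers": 0.6, "dx": -4.9, "dy": 0, "dz": 0, "yaw": 0},
    {"fingers": 0.6, "dx": -5.2, "dy": 0, "dz": 0, "yaw": 0}
  ]
}}

```text
time_s: 12.13
position: [0.6423, 0.0241, 0.0839]
orientation: [-1.569, -0.005, 0.061]
force: [9.5, 2.7, -6.1]
gripper_width: 0.0108
```

```bash
cat > m.py <<'E'
from h import *
from plant import r
import sys
n=sys.argv[1]
s=r.grab_frame('side');t=r.grab_frame('top')
crop(s,275,185,50,42,16,f'pics/s{n}.png');crop(t,240,180,45,45,13,f'pics/t{n}.png')
cv2.imwrite(f'raw_s{n}.png',s["pixels"][:,:,::-1]);cv2.imwrite(f'raw_t{n}.png',t["pixels"][:,:,::-1])
o=r.get_obs();go(o,o["position"],3.5)
th=np.radians(3.5);print("pull by TCP mm",-(np.array(o["position"][:2])-[.690,.0263])@[np.cos(th),np.sin(th)]*1000)
E
python3 m.py 9
```

```text
pos [0.6423 0.0241 0.0839] t 12.2333 F [ 7.9  3.1 -6.6] w 0.0112
d cm [0. 0. 0.] yaw 0.02 rpy [-89.91  -0.28   3.52]
pull by TCP mm 47.7249315872317
```

View pics/s9.png

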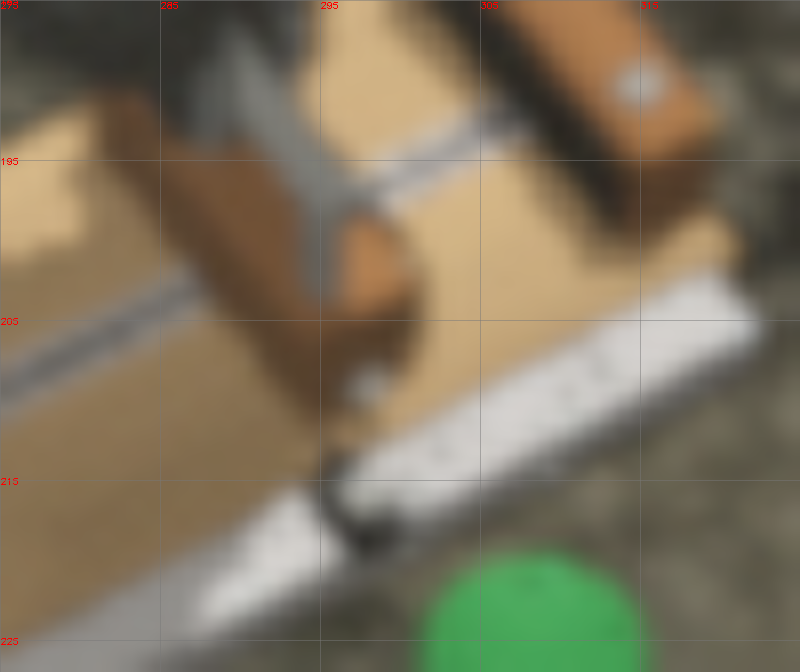

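View pics/t9.png

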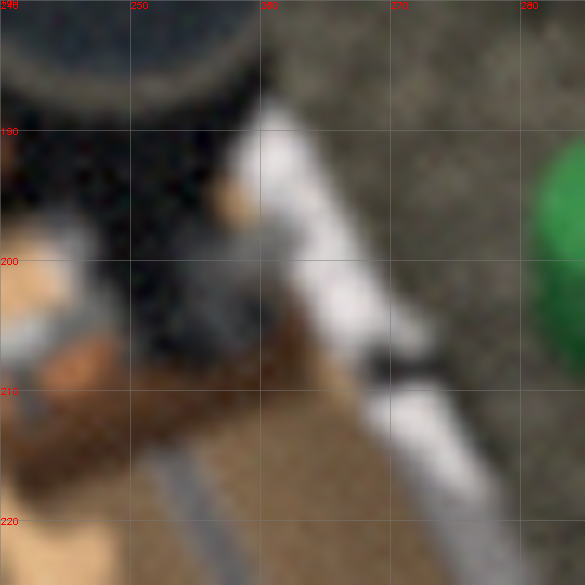

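```bash
python3 - <<'E'
from plant import r
from h import *
S=np.mean([r.grab_frame('side')["pixels"].astype(float) for _ in range(8)],0)
T=np.mean([r.grab_frame('top')["pixels"].astype(float) for _ in range(8)],0)
np.save("S9.npy",S);np.save("T9.npy",T)
def z(I,x,y,w,h,k,n):
    c=np.clip(I[y:y+h,x:x+w,::-1],0,255).astype(np.uint8)
    c=cv2.resize(c,None,fx=k,fy=k,interpolation=cv2.INTER_NEAREST)
    for i in range(0,w,2): cv2.putText(c,str(x+i),(i*k,10),0,.35,(0,0,255))
    for i in range(0,h,2): cv2.putText(c,str(y+i),(0,i*k+k//2),0,.35,(0,0,255))
    cv2.imwrite(n,c)
z(S,286,202,22,22,27,"pics/zs9.png");z(T,258,196,22,22,27,"pics/zt9.png")
E
```

```text
(no output)
```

View pics/zs9.png

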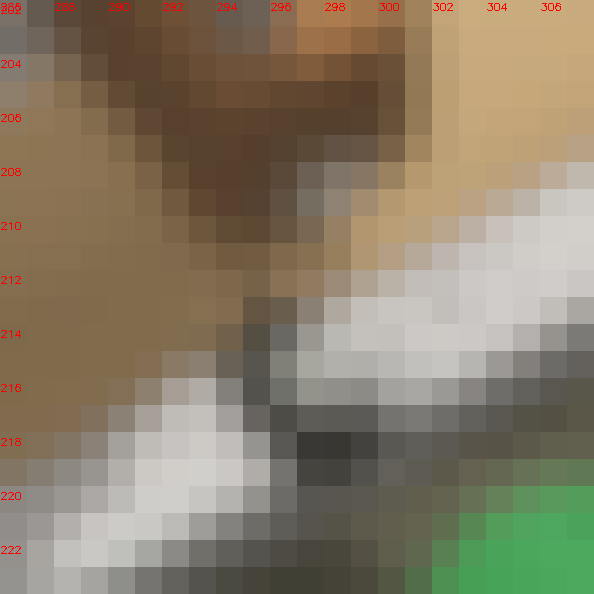

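View pics/zt9.png

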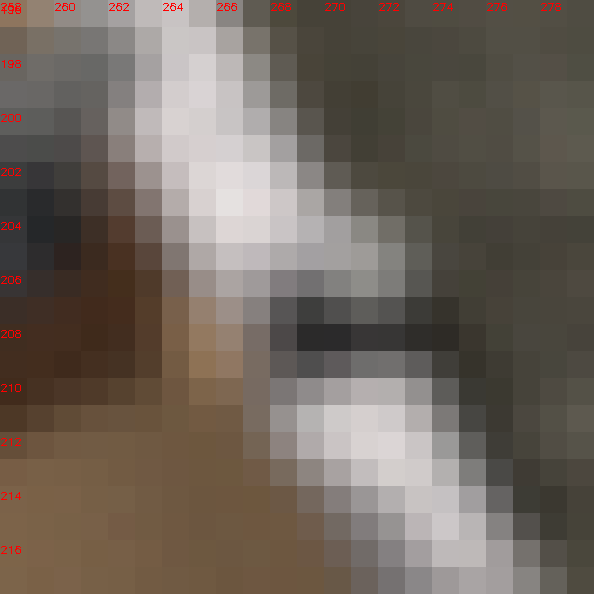

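```bash
python3 - <<'E'
from h import *
import pickle
s,t=pickle.load(open("f0.pkl","rb"))
th=np.radians(3.5);ux=np.array([np.cos(th),np.sin(th)]);uy=np.array([-ux[1],ux[0]])
O=np.array([.690,.0263])-.06*ux
def cl(f,c,z):
    p=onz(f,[c],z)[0,:2]-O; return (np.array([p@ux,p@uy])*1000).round(1)
S=np.load("S9.npy");S0=s["pixels"].astype(float)
def blob(I,x,y,w,h):
    B=I[y:y+h,x:x+w]; wt=np.clip(B[...,2]-.75*B[...,0]-0,0,None)*1.0  # bluish/grey vs brown
    yy,xx=np.mgrid[y:y+h,x:x+w]; return (wt*xx).sum()/wt.sum(),(wt*yy).sum()/wt.sum()
print(blob(S,295,206,6,5),blob(S0,307,199,6,6))
print(S[206:212,294:302,2].round()); print(S0[199:206,306:314,2].round())
for nm,p in (("jm now",blob(S,295,206,6,5)),("jm0",blob(S0,307,199,6,6))): print(nm,cl(s,p,.034))
print("face c",cl(s,(296.1,216.5),.028),"top gray c",cl(s,(297.3,214.7),.035))
g=S.mean(2);print(g[211:221,292:304].round())
E
```

```text
(np.float64(297.6209677419355), np.float64(208.6036866359447)) (np.float64(309.530487804878), np.float64(202.03658536585365))
[[ 47.  46.  45.  45.  46.  47.  57.  88.]
 [ 45.  45.  47.  56.  67.  67.  70.  96.]
 [ 45.  46.  57.  83. 103. 100.  96. 110.]
 [ 46.  48.  65.  97. 115. 112. 113. 118.]
 [ 52.  52.  62.  81. 100. 113. 119. 126.]
 [ 64.  66.  76.  82.  94. 116. 132. 154.]]
[[ 49.  49.  48.  45.  43.  45.  48.  49.]
 [ 48.  44.  44.  47.  50.  50.  57.  67.]
 [ 47.  47.  57.  79.  88.  71.  72.  83.]
 [ 44.  52.  76. 112. 126. 102.  98. 108.]
 [ 47.  52.  74. 102. 116. 112. 113. 116.]
 [ 54.  58.  69.  84.  98. 113. 126. 143.]
 [ 71.  81.  84.  91. 106. 128. 158. 182.]]
jm now [ 16.8 -47.6]
jm0 [ 65.9 -48. ]
face c [ -3.1 -67.9] top gray c [  1.8 -67.7]
[[103.  98.  89.  90. 103. 110. 124. 148. 158. 168. 182. 195.]
 [105. 105. 102.  97. 112. 121. 137. 161. 178. 190. 191. 201.]
 [106. 109. 106.  84.  92. 128. 168. 190. 196. 198. 191. 198.]
 [106. 105.  95.  77. 103. 150. 183. 193. 192. 200. 202. 201.]
 [121. 127.  97.  84. 126. 164. 175. 174. 183. 192. 194. 181.]
 [158. 171. 128.  81. 110. 145. 142. 138. 162. 166. 153. 133.]
 [187. 192. 158. 100.  75.  91.  89.  89. 114. 121. 109.  96.]
 [196. 202. 190. 148.  87.  56.  54.  66.  87.  93.  88.  82.]
 [206. 207. 199. 173. 115.  67.  65.  80.  94.  89.  86.  93.]
 [206. 197. 179. 145. 107.  86.  85.  85.  88.  90.  93. 100.]]
```

```bash
python3 - <<'E'
from h import *
import pickle
s,t=pickle.load(open("f0.pkl","rb"))
th=np.radians(3.5);ux=np.array([np.cos(th),np.sin(th)]);uy=np.array([-ux[1],ux[0]])
O=np.array([.690,.0263])-.06*ux
def cl(f,c,z):
    p=onz(f,[c],z)[0,:2]-O; return (np.array([p@ux,p@uy])*1000).round(1)
for p in [(294.0,216),(294.4,217),(295.3,218),(295.9,219)]: print("s edge",cl(s,p,.022))
T=np.load("T9.npy").mean(2); print(T[202:214,264:278].round())
for c in range(268,274):
    col=T[206:214,c]; i=np.argmin(col[:4]); lo=col[i]; hi=col.max(); h=(lo+hi)/2
    j=next(k for k in range(i,7) if col[k]<=h<col[k+1]); y=206+j+(h-col[j])/(col[j+1]-col[j]); print("t edge",c,round(y,2),cl(t,(c,y),.022))
# bed near end on both views, at several lines: beige->dark counter
for n,f,I in(("s",s,s["pixels"]),("t",t,t["pixels"])):
    R_=I[...,0].astype(float)
    for yy in(-40,-25,-10,10,25,40):
        xs=np.arange(-130,-90,.25); P=proj(f,[np.r_[O+x/1000*ux+yy/1000*uy,.022] for x in xs]).astype(np.float32)
        v=cv2.remap(R_.astype(np.float32),P[:,0].reshape(-1,1),P[:,1].reshape(-1,1),1).ravel()
        h=(v.max()+np.percentile(v,10))/2; print(n,yy,xs[np.argmax(v>h)],v.max().round(),v.min().round())
E
```

```text
s edge [ -5.8 -59.2]
s edge [ -6.9 -63.3]
s edge [ -6.6 -68.3]
s edge [ -7.1 -72.7]
[[192. 216. 222. 217. 186. 136.  90.  71.  69.  68.  70.  72.  74.  76.]
 [174. 212. 226. 220. 202. 167. 128.  98.  82.  71.  68.  67.  68.  68.]
 [148. 195. 216. 214. 198. 180. 160. 136. 109.  81.  67.  62.  64.  66.]
 [120. 170. 194. 188. 172. 162. 161. 156. 131.  93.  69.  66.  60.  63.]
 [ 98. 143. 166. 156. 127. 114. 129. 140. 124.  85.  65.  62.  64.  66.]
 [ 97. 130. 145. 130.  86.  62.  79.  92.  83.  58.  50.  60.  65.  67.]
 [ 96. 122. 131. 110.  74.  43.  43.  55.  54.  45.  43.  53.  63.  69.]
 [ 92. 114. 121. 108.  89.  79.  92. 109. 112.  93.  61.  50.  58.  66.]
 [ 87. 100. 104. 108. 120. 141. 161. 177. 177. 145.  92.  56.  55.  66.]
 [ 88.  90.  91. 108. 146. 180. 203. 209. 204. 176. 122.  69.  56.  70.]
 [ 88.  86.  87. 100. 133. 172. 199. 212. 216. 199. 153.  94.  60.  66.]
 [ 88.  87.  87.  91. 107. 135. 164. 191. 208. 205. 177. 125.  73.  58.]]
t edge 268 209.68 [ -3.2 -56.6]
t edge 269 209.52 [ -4.2 -60.1]
t edge 270 209.45 [ -5.5 -63.3]
t edge 271 209.36 [ -6.8 -66.7]
t edge 272 209.36 [ -8.4 -69.9]
t edge 273 209.61 [-10.8 -72.6]
s -40 -111.0 199.0 83.0
s -25 -110.75 206.0 83.0
s -10 -110.75 210.0 78.0
s 10 -110.5 198.0 79.0
s 25 -110.0 200.0 83.0
s 40 -109.25 206.0 104.0
t -40 -111.75 202.0 60.0
t -25 -111.25 214.0 57.0
t -10 -111.5 222.0 57.0
t 10 -111.25 200.0 55.0
t 25 -110.5 203.0 58.0
t 40 -110.25 217.0 57.0
```

```bash
python3 - <<'E'
from h import *
import pickle
s,t=pickle.load(open("f0.pkl","rb"))
th=np.radians(3.5);ux=np.array([np.cos(th),np.sin(th)]);uy=np.array([-ux[1],ux[0]])
O=np.array([.690,.0263])-.06*ux
def prof(f,I,pts):
    P=proj(f,pts).astype(np.float32); return cv2.remap(I.astype(np.float32),P[:,0].reshape(-1,1),P[:,1].reshape(-1,1),1).ravel()
for n,f in(("s",s),("t",t)):
    B=f["pixels"][...,2]; Rr=f["pixels"][...,0]
    for x in(-90,-70,-50,-30,30,50,80):
        ys=np.arange(-90,-40,.25)
        v=prof(f,B,[np.r_[O+x/1000*ux+y/1000*uy,.022] for y in ys])
        i=v.argmax();h=(v[i]+np.median(v))/2;h=v[i]*.7
        a=ys[:i][v[:i]<h].max();b=ys[i:][v[i:]<h].min()
        ys2=np.arange(40,75,.25);w=prof(f,Rr,[np.r_[O+x/1000*ux+y/1000*uy,.022] for y in ys2]);
        e=ys2[np.argmax(w<(w.max()+w.min())/2)]
        print(n,x,"rail",a,b,(a+b)/2,"bed +y edge",e)
    xs=np.arange(60,130,.25)
    for y in(-62,-66): 
        v=prof(f,B,[np.r_[O+x/1000*ux+y/1000*uy,.022] for x in xs]);print("rail far end",y,xs[np.argmax(v<.6*v.max())], end=' ')
        xs2=np.arange(-130,-60,.25);v=prof(f,B,[np.r_[O+x/1000*ux+y/1000*uy,.022] for x in xs2]);print("near",xs2[np.argmax(v>.6*v.max())])
E
```

```text
s -90 rail -73.75 -52.25 -63.0 bed +y edge 55.5
s -70 rail -74.0 -53.0 -63.5 bed +y edge 54.75
s -50 rail -74.25 -52.75 -63.5 bed +y edge 55.25
s -30 rail -74.75 -53.5 -64.125 bed +y edge 55.25
s 30 rail -75.75 -54.25 -65.0 bed +y edge 56.5
s 50 rail -76.0 -54.25 -65.125 bed +y edge 54.25
s 80 rail -75.75 -54.5 -65.125 bed +y edge 57.5
rail far end -62 100.5 near -102.75
rail far end -66 100.5 near -102.75
t -90 rail -70.75 -51.25 -61.0 bed +y edge 57.0
t -70 rail -71.0 -51.75 -61.375 bed +y edge 57.5
t -50 rail -71.5 -53.0 -62.25 bed +y edge 57.25
t -30 rail -71.5 -52.75 -62.125 bed +y edge 56.75
t 30 rail -72.75 -54.0 -63.375 bed +y edge 56.25
t 50 rail -73.5 -53.0 -63.25 bed +y edge 56.5
t 80 rail -73.25 -55.5 -64.375 bed +y edge 40.0
rail far end -62 105.5 near -103.25
rail far end -66 100.75 near -103.0
```

```bash
python3 - <<'E'
from h import *
import pickle
s,t=pickle.load(open("f0.pkl","rb"))
th=np.radians(3.5);ux=np.array([np.cos(th),np.sin(th)]);uy=np.array([-ux[1],ux[0]])
O=np.array([.690,.0263])-.06*ux
th2=np.radians(2.65);vx=np.array([np.cos(th2),np.sin(th2)]);vy=np.array([-vx[1],vx[0]])
C={}
for n,a,b in(("s",-.0011,-.0644),("t",-.00115,-.0626)):
    C[n]=O+a*ux+b*uy+.064*vy
    print(n,C[n])
F={"s":s,"t":t}
pickle.dump((C,vx,vy),open("frame.pkl","wb"))
def cl(n,c,z):
    p=onz(F[n],[c],z)[0,:2]-C[n]; return (np.array([p@vx,p@vy])*1000).round(1)
print("jm0",cl("s",(309.53,202.04),.034),"jm now",cl("s",(297.62,208.6),.034))
for p in [(294.0,216),(294.4,217),(295.3,218),(295.9,219)]: print("s edge z22",cl("s",p,.022))
print("s face c",cl("s",(296.1,216.5),.028),"top c",cl("s",(297.3,214.7),.034), "-y face right",cl("s",(299.5,217),.028),"left",cl("s",(296.4,218.6),.028))
print("t face c",cl("t",(269.5,207.8),.028),"t edges",cl("t",(268,209.68),.022),cl("t",(270,209.45),.022))
print("t top -y corner",cl("t",(272.9,206.6),.034),"far -y corner",cl("t",(270.5,202.6),.034))
S=np.load("S9.npy").astype(np.float32);T=np.load("T9.npy").astype(np.float32)
for n,I in(("s",S),("t",T)):
  for z,y in((.034,-58),(.034,-62),(.034,-66),(.034,-70),(.022,-72)):
    xs=np.arange(-20,26,2)
    P=proj(F[n],[np.r_[C[n]+x/1000*vx+y/1000*vy,z] for x in xs]).astype(np.float32)
    print(n,z,y,cv2.remap(I.mean(2),P[:,:1],P[:,1:],1).ravel().round().astype(int).tolist())
E
```

```text
s [0.62998647 0.02222161]
t [0.62982667 0.0240152 ]
jm0 [ 66.7 -46.6] jm now [ 17.7 -46.9]
s edge z22 [ -4.7 -58.9]
s edge z22 [ -5.8 -63. ]
s edge z22 [ -5.4 -68. ]
s edge z22 [ -5.9 -72.4]
s face c [ -1.9 -67.5] top c [  3.3 -66.8] -y face right [  6.7 -75.4] left [ -5.6 -75. ]
t face c [ -0.5 -64.7] t edges [ -2.1 -58. ] [ -4.4 -64.8]
t top -y corner [ -4.2 -76.3] far -y corner [ 13.9 -75.5]
s 0.034 -58 [111, 117, 119, 121, 120, 118, 112, 100, 95, 89, 83, 89, 99, 114, 123, 129, 134, 142, 149, 152, 157, 158, 158]
s 0.034 -62 [148, 154, 160, 162, 158, 141, 113, 94, 86, 87, 98, 110, 128, 142, 156, 165, 169, 171, 171, 174, 174, 173, 176]
s 0.034 -66 [185, 189, 190, 189, 170, 143, 112, 86, 96, 117, 139, 154, 164, 177, 185, 189, 192, 195, 194, 193, 192, 191, 192]
s 0.034 -70 [201, 201, 201, 190, 171, 135, 98, 90, 97, 124, 148, 155, 165, 175, 179, 186, 190, 196, 199, 197, 193, 194, 199]
s 0.022 -72 [180, 177, 179, 181, 174, 166, 151, 124, 93, 68, 57, 60, 71, 81, 95, 120, 139, 155, 165, 168, 174, 178, 179]
t 0.034 -58 [194, 197, 194, 182, 158, 133, 105, 85, 78, 77, 91, 107, 128, 149, 164, 180, 194, 206, 212, 212, 214, 214, 210]
t 0.034 -62 [212, 209, 202, 182, 158, 123, 88, 67, 46, 50, 66, 86, 111, 134, 160, 181, 197, 213, 217, 222, 223, 222, 219]
t 0.034 -66 [203, 200, 188, 173, 141, 111, 81, 55, 59, 71, 88, 106, 125, 142, 165, 178, 191, 198, 205, 206, 208, 210, 206]
t 0.034 -70 [160, 159, 152, 132, 111, 88, 62, 65, 82, 103, 123, 138, 148, 161, 162, 168, 167, 166, 165, 163, 164, 164, 164]
t 0.022 -72 [170, 169, 170, 171, 165, 157, 137, 113, 88, 63, 66, 83, 101, 119, 135, 147, 161, 164, 171, 172, 173, 173, 172]
```

Request:
{"fn": "play_rows", "kwargs": {
  "rows": [
    {"fingers": 0.6, "dx": -0.1, "dy": 0, "dz": 0, "yaw": 0},
    {"fingers": 0.6, "dx": -0.3, "dy": 0, "dz": 0, "yaw": 0},
    {"fingers": 0.6, "dx": -0.5, "dy": 0, "dz": 0, "yaw": 0},
    {"fingers": 0.6, "dx": -0.7, "dy": 0, "dz": 0, "yaw": 0},
    {"fingers": 0.6, "dx": -0.9, "dy": 0, "dz": 0, "yaw": 0},
    {"fingers": 0.6, "dx": -1.1, "dy": 0, "dz": 0, "yaw": 0},
    {"fingers": 0.6, "dx": -1.25, "dy": 0, "dz": 0, "yaw": 0},
    {"fingers": 0.6, "dx": -1.3, "dy": 0, "dz": 0, "yaw": 0}
  ]
}}

```text
time_s: 13.7
position: [0.6302, 0.0235, 0.0839]
orientation: [-1.569, -0.006, 0.061]
force: [10.1, 3.2, -8.0]
gripper_width: 0.0107
```

```bash
python3 m.py 10; python3 - <<'E'
from plant import r
from h import *
S=np.mean([r.grab_frame('side')["pixels"].astype(float) for _ in range(8)],0)
np.save("S10.npy",S)
c=np.clip(S[200:222,284:306,::-1],0,255).astype(np.uint8)
c=cv2.resize(c,None,fx=27,fy=27,interpolation=cv2.INTER_NEAREST)
for i in range(0,22,2): cv2.putText(c,str(284+i),(i*27,10),0,.35,(0,0,255));cv2.putText(c,str(200+i),(0,i*27+13),0,.35,(0,0,255))
cv2.imwrite("pics/zs10.png",c)
E
```

```text
pos [0.6302 0.0235 0.0839] t 13.8 F [ 9.3  3.2 -7.6] w 0.0112
d cm [0. 0. 0.] yaw 0.01 rpy [-89.89  -0.34   3.51]
pull by TCP mm 59.90342045949958
```

View pics/s10.png

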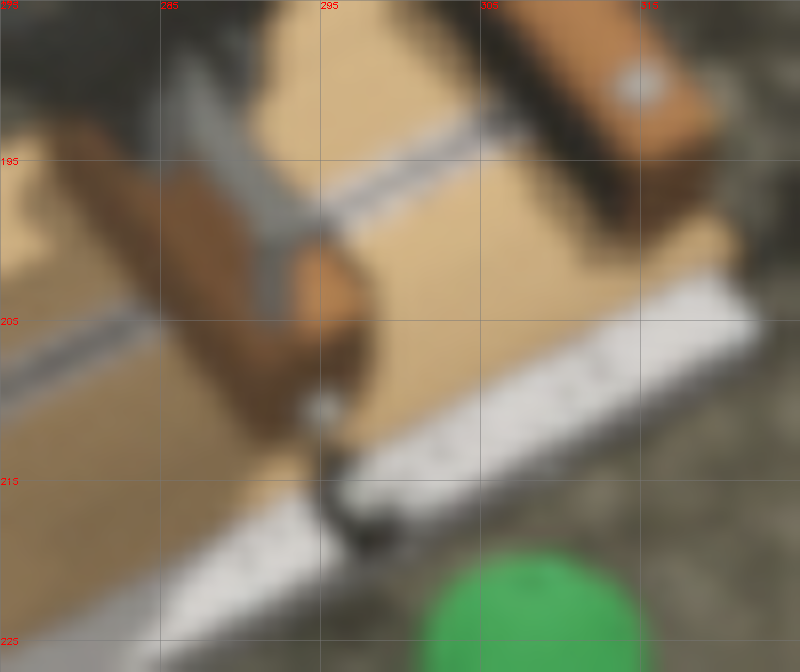

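View pics/zs10.png

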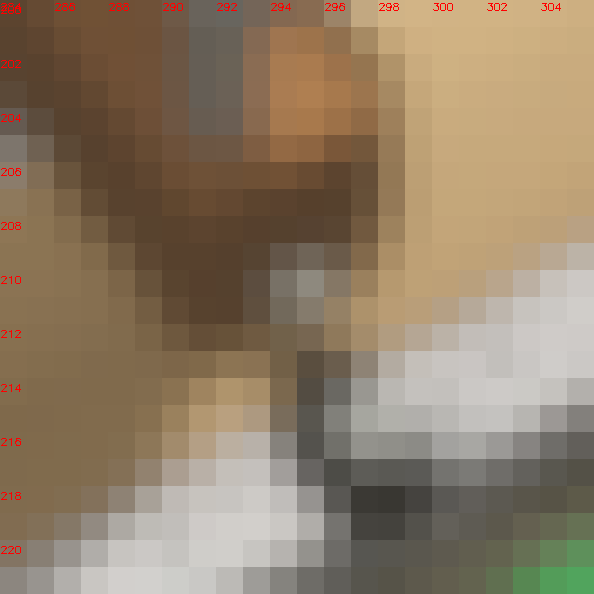

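View pics/t10.png

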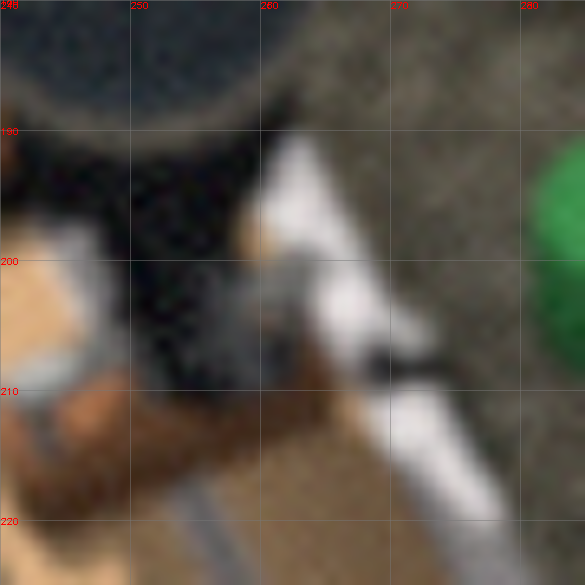

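```bash
python3 - <<'E'
import numpy as np
S=np.load("S10.npy");T=np.load("T9.npy")
np.set_printoptions(linewidth=200)
print("S cols 292..304 rows 210..220 G-R");print((S[...,1]-S[...,0])[210:221,292:305].round().astype(int))
print("gray");print(S.mean(2)[210:221,292:305].round().astype(int))
print("T cols 264..276 rows 200..212 G-R");print((T[...,1]-T[...,0])[200:213,264:277].round().astype(int))
print("T sat blue-red");print((T[...,2]-T[...,0])[200:213,264:277].round().astype(int))
E
```

```text
S cols 292..304 rows 210..220 G-R
[[-20 -15  -7  -5 -14 -26 -29 -29 -28 -25 -20 -11  -6]
 [-21 -16 -10 -10 -20 -28 -29 -27 -22 -14  -8  -5  -3]
 [-21 -21 -17 -16 -22 -24 -22 -15  -9  -5  -4  -3  -3]
 [-24 -24 -18 -12 -13 -11  -8  -5  -4  -4  -3  -3  -3]
 [-28 -26 -19  -7  -2  -2  -3  -3  -3  -3  -2  -3  -3]
 [-24 -20 -13  -3   0   0  -1  -2  -2  -2  -2  -3  -3]
 [-12  -7  -5  -2  -1   0   0  -1  -1  -1  -2  -2  -2]
 [ -4  -3  -3  -3  -1  -1  -1  -1  -1  -2  -2  -2  -2]
 [ -3  -3  -4  -3  -2  -2  -2  -2  -2  -2  -3  -3  -3]
 [ -3  -3  -3  -2  -2  -2  -2  -2  -3  -3  -4  -3   2]
 [ -3  -2  -2  -2  -2  -2  -2  -3  -3  -4  -1  10  28]]
gray
[[ 66  78 112 136 118 125 149 157 157 157 164 176 193]
 [ 66  79 104 122 127 143 153 155 158 168 182 195 200]
 [ 81  89  95 101 119 137 154 166 178 190 191 201 204]
 [113 112  94  77  93 130 171 191 196 198 191 198 204]
 [144 138 102  75 103 150 183 193 192 200 202 201 194]
 [158 152 107  85 127 164 175 175 183 192 194 181 153]
 [175 177 130  81 111 145 142 138 162 166 153 132 109]
 [191 193 159 100  75  91  88  89 114 121 109  97  86]
 [196 202 189 1
[... 931 characters left out ...]
-3  -5 -11 -14 -13 -13 -13 -14 -14 -13]
 [ -6  -7  -4  -5  -4  -7 -13 -14 -13 -12 -13 -14 -13]
 [ -8  -7  -6  -4  -4  -6 -11 -14 -15 -15 -14 -13 -11]
 [-10  -8  -5  -8  -6  -6  -7 -10 -13 -15 -15 -13 -12]
 [-12  -8  -7  -7  -5  -3  -3  -7 -10 -11 -14 -12 -12]
 [-15  -9  -6  -4  -4  -1  -3  -6  -5  -7 -10 -12 -12]
 [-28 -17  -9  -5  -3  -2  -4  -6  -5  -5 -10 -13 -13]
 [-45 -37 -20  -7  -2  -1  -2  -4  -3  -4  -9 -12 -14]
 [-50 -51 -35 -16  -4   0   0  -2  -2  -5  -8 -12 -12]
 [-49 -57 -46 -23  -6  -1  -3  -3  -3  -3  -7 -11 -11]
 [-46 -52 -45 -22  -6  -4  -5  -6  -5  -5  -4  -7 -11]
 [-45 -48 -44 -24  -8  -4  -4  -7  -5  -6  -4  -5 -10]
 [-45 -47 -44 -32 -14  -6  -6  -8  -7  -5  -3  -4  -8]]
```

```bash
python3 - <<'E'
from h import *
import pickle
s,t=pickle.load(open("f0.pkl","rb"));C,vx,vy=pickle.load(open("frame.pkl","rb"))
xs=np.arange(-30,41,2.5);print(xs.tolist())
def run(n,f,I,L):
  for z,y in L:
    P=proj(f,[np.r_[C[n]+x/1000*vx+y/1000*vy,z] for x in xs]).astype(np.float32)
    g=[cv2.remap(np.ascontiguousarray(I[...,k]).astype(np.float32),P[:,:1],P[:,1:],1).ravel() for k in range(3)]
    print(n,z,y,"R-B",(g[0]-g[2]).round().astype(int).tolist());print("     R",g[0].round().astype(int).tolist())
L=[(.034,y) for y in(-54,-52,-50,-48,-46,-44)]
run("s",s,s["pixels"],L); run("t",t,t["pixels"],L)
S10=np.load("S10.npy");print("S10");run("s",s,S10,L[1:])
E
```

```text
[-30.0, -27.5, -25.0, -22.5, -20.0, -17.5, -15.0, -12.5, -10.0, -7.5, -5.0, -2.5, 0.0, 2.5, 5.0, 7.5, 10.0, 12.5, 15.0, 17.5, 20.0, 22.5, 25.0, 27.5, 30.0, 32.5, 35.0, 37.5, 40.0]
s 0.034 -54 R-B [70, 70, 70, 70, 70, 71, 71, 70, 70, 69, 66, 62, 57, 56, 61, 64, 69, 70, 70, 71, 70, 70, 71, 70, 70, 69, 69, 66, 64]
     R [186, 187, 187, 187, 187, 188, 188, 187, 186, 182, 174, 162, 152, 150, 161, 172, 181, 184, 186, 187, 187, 187, 187, 187, 187, 186, 182, 173, 166]
s 0.034 -52 R-B [71, 71, 71, 71, 72, 72, 72, 72, 71, 71, 69, 67, 66, 64, 65, 69, 70, 71, 72, 72, 72, 72, 72, 71, 71, 71, 70, 67, 62]
     R [187, 187, 187, 187, 188, 188, 189, 188, 188, 186, 183, 175, 171, 168, 172, 182, 185, 187, 189, 189, 189, 189, 189, 189, 189, 187, 181, 171, 157]
s 0.034 -50 R-B [72, 72, 71, 71, 72, 72, 73, 72, 71, 72, 70, 70, 69, 68, 69, 70, 72, 72, 72, 73, 73, 72, 72, 72, 71, 71, 70, 66, 60]
     R [187, 187, 187, 187, 187, 188, 189, 189, 189, 188, 186, 184, 181, 180, 182, 185, 187, 189, 190, 190, 190, 190, 191, 190, 189, 188, 182, 167, 152]
s 0.034 -48 R-B [71, 72, 72, 71, 72, 72, 72, 72, 71, 71, 71, 7
[... 3237 characters left out ...]
, 129, 129, 129, 129, 128, 124, 116, 109, 103, 102, 106, 117, 131, 139, 130, 133, 141, 159, 174, 189, 192, 196, 196, 196, 197, 197, 197]
s 0.034 -46 R-B [51, 51, 51, 52, 52, 51, 51, 50, 47, 44, 42, 38, 31, 23, 18, 17, 27, 38, 50, 58, 66, 69, 72, 73, 74, 74, 74, 74, 74]
     R [128, 128, 128, 128, 129, 128, 125, 117, 107, 98, 94, 93, 98, 112, 128, 135, 121, 114, 122, 140, 161, 177, 190, 195, 197, 197, 198, 198, 198]
s 0.034 -44 R-B [51, 51, 51, 52, 52, 51, 51, 49, 46, 43, 40, 38, 32, 25, 21, 22, 26, 34, 44, 52, 59, 66, 71, 73, 74, 74, 74, 74, 74]
     R [128, 128, 128, 128, 128, 127, 123, 114, 103, 93, 87, 88, 92, 105, 115, 117, 111, 101, 107, 119, 142, 164, 186, 193, 197, 198, 198, 198, 199]
```

Request:
{"fn": "play_rows", "kwargs": {
  "rows": [
    {"fingers": 0.6, "dx": -0.05, "dy": 0, "dz": 0, "yaw": 0},
    {"fingers": 0.6, "dx": -0.1, "dy": 0, "dz": 0, "yaw": 0},
    {"fingers": 0.6, "dx": -0.15, "dy": 0, "dz": 0, "yaw": 0},
    {"fingers": 0.6, "dx": -0.15, "dy": 0, "dz": 0, "yaw": 0},
    {"fingers": 0.6, "dx": -0.15, "dy": 0, "dz": 0, "yaw": 0},
    {"fingers": 0.6, "dx": -0.15, "dy": 0, "dz": 0, "yaw": 0},
    {"fingers": 0.6, "dx": -0.15, "dy": 0, "dz": 0, "yaw": 0},
    {"fingers": 0.6, "dx": -0.15, "dy": 0, "dz": 0, "yaw": 0}
  ]
}}

```text
time_s: 14.87
position: [0.6288, 0.0235, 0.0839]
orientation: [-1.569, -0.006, 0.061]
force: [9.5, 2.1, -7.0]
gripper_width: 0.0108
```

```bash
python3 m.py 11; python3 - <<'E'
from h import *
from plant import r
import pickle
s,t=pickle.load(open("f0.pkl","rb"));C,vx,vy=pickle.load(open("frame.pkl","rb"))
S=np.mean([r.grab_frame('side')["pixels"].astype(float) for _ in range(8)],0);np.save("S11.npy",S)
xs=np.arange(-15,31,1.)
def cen(I,y,z=.034):
    P=proj(s,[np.r_[C["s"]+x/1000*vx+y/1000*vy,z] for x in xs]).astype(np.float32)
    g=[cv2.remap(np.ascontiguousarray(I[...,k]).astype(np.float32),P[:,:1],P[:,1:],1).ravel() for k in(0,2)]
    return g[0]-g[1]
for y in(-52,-50,-48,-46):
    v=cen(S,y);i=v.argmin();p=np.polyfit(xs[i-3:i+4],v[i-3:i+4],2);print("jaw mark",y,round(-p[1]/2/p[0],2))
for y in(-56,-54,-52,-50):
    v=cen(s["pixels"],y);w=np.clip(70-v,0,None)*(abs(xs-2)<10);print("index",y,round((w*xs).sum()/w.sum(),2),round(xs[v.argmin()],1))
v=None
for y in(-50,-48,-46):
    xj=np.arange(50,80,1.);P=proj(s,[np.r_[C["s"]+x/1000*vx+y/1000*vy,.034] for x in xj]).astype(np.float32)
    g=[cv2.remap(np.ascontiguousarray(s["pixels"][...,k]).astype(np.float32),P[:,:1],P[:,1:],1).ravel() for k in(0,2)]
    v=g[0]-g[1];i=v.argmin();p=np.polyfit(xj[i-3:i+4],v[i-3:i+4],2);print("jaw mark closed",y,round(-p[1]/2/p[0],2))
E
```

```text
pos [0.6288 0.0235 0.0839] t 14.9667 F [10.2  2.4 -7.2] w 0.011
d cm [0. 0. 0.] yaw 0.02 rpy [-89.88  -0.34   3.52]
pull by TCP mm 61.26779866341448
jaw mark -52 2.76
jaw mark -50 3.84
jaw mark -48 4.38
jaw mark -46 5.3
index -56 1.8 1.0
index -54 1.58 2.0
index -52 1.76 3.0
index -50 1.97 3.0
jaw mark closed -50 64.25
jaw mark closed -48 65.92
jaw mark closed -46 66.51
```

View pics/s11.png

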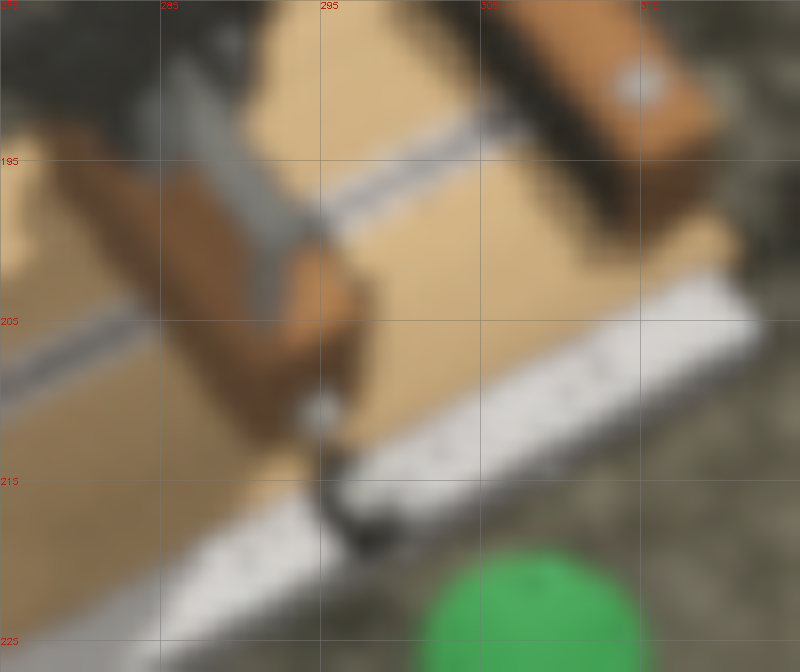

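Request:
{"fn": "play_rows", "kwargs": {
  "rows": [
    {"fingers": 0.6, "dx": -0.05, "dy": 0, "dz": 0, "yaw": 0},
    {"fingers": 0.6, "dx": -0.05, "dy": 0, "dz": 0, "yaw": 0},
    {"fingers": 0.6, "dx": -0.05, "dy": 0, "dz": 0, "yaw": 0},
    {"fingers": 0.6, "dx": -0.05, "dy": 0, "dz": 0, "yaw": 0},
    {"fingers": 0.6, "dx": -0.05, "dy": 0, "dz": 0, "yaw": 0},
    {"fingers": 0.6, "dx": -0.05, "dy": 0, "dz": 0, "yaw": 0},
    {"fingers": 0.6, "dx": -0.05, "dy": 0, "dz": 0, "yaw": 0},
    {"fingers": 0.6, "dx": -0.05, "dy": 0, "dz": 0, "yaw": 0}
  ]
}}

```text
time_s: 16.03
position: [0.6283, 0.0234, 0.0839]
orientation: [-1.569, -0.006, 0.061]
force: [10.1, 2.9, -9.0]
gripper_width: 0.0109
```

```bash
python3 m.py 12; python3 - <<'E'
import cv2,numpy as np
a=cv2.imread("raw_s12.png");cv2.imwrite("pics/full12.png",cv2.resize(a[90:330,180:400],None,fx=2.5,fy=2.5,interpolation=2))
S9=np.load("S9.npy");b=a[:,:,::-1].astype(float)
print(np.abs(S9-b)[213:220,295:301].mean(2).round())
E
```

```text
pos [0.6284 0.0234 0.0839] t 16.1333 F [10.4  2.8 -8.9] w 0.0105
d cm [0. 0. 0.] yaw 0.01 rpy [-89.88  -0.35   3.51]
pull by TCP mm 61.68035994177588
[[7. 1. 4. 3. 0. 0.]
 [2. 0. 1. 0. 0. 1.]
 [0. 0. 0. 1. 0. 0.]
 [0. 0. 0. 0. 0. 0.]
 [1. 1. 1. 1. 0. 1.]
 [1. 0. 2. 0. 1. 1.]
 [0. 0. 1. 1. 1. 0.]]
```

View pics/full12.png

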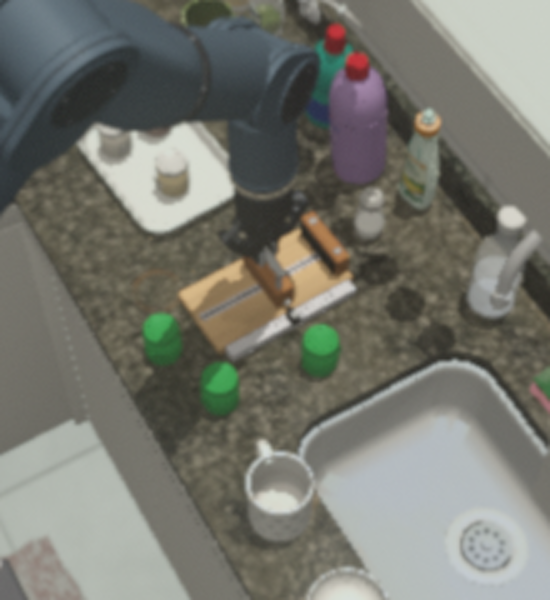

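The full view shows the jar upright on the tray (crop (172,172)), everything else standing, the index unmoved, and the jaw held with its pointer next to the index (crop (290,310)). I am handing the job in.

```bash
python3 -c "
from plant import r
print(r.close_job())"
```

```text
the job is handed in; nothing more can be done
None
```

I moved the white-lidded jar off the clamp bed and set it upright on the empty half of the tray, letting go only after I felt it touch the floor (about 11 N). Then I gripped the handle, pulled the jaw back, and handed the job in at about 16 s, still holding it.

**Last checks:** The side view shows the jar and everything else in sight upright. The index pixels are unchanged since an earlier stage of the pull. The grip was firm, with about 10 N of pull on the tool.

**Pointer alignment:** The jaw is pulled about 61.7 mm, judged by how far the arm moved. The pointers are only about a pixel across in the pictures, so my readings of the index disagreed. The side view mostly gave 61 to 62.5 mm, with a few edge readings up to about 65. The top view gave about 58 to 61, with some edge readings up to about 64. I settled near 62, so the alignment is good to about 1 to 2 mm at best, and I could not confirm it more finely.

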